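# Slide the card terminal through the counter rail

## Robot

A 6-joint arm with a two-finger parallel gripper is mounted at the origin on a cart in front of the work surface, level with it; the furniture and walls round the work are solid. World frame = base frame: x ahead of the robot, y to its left, z up, the work surface at z = 0. Lengths are in mm, angles in degrees, forces in N, time in s.
With the tool pointing down it reaches from about 300 to 850 mm from the base axis. Payload 4.2 kg.
Tool frame: the origin (TCP) lies on the centre line of the jaws, within the pads' length; the fingertips stand 11 mm ahead of it and the grasp point (between the pads) lies 8 mm behind it; z points along the fingers, y is the direction in which the jaws open and shut (so a half turn about z gives the same grasp; the last joint's range is limited). The gripper opens to 91 mm and grips with 3 to 60 N. Pads are 32 mm wide; open, the fingers measure 118 mm over their backs; the gripper's body (76 mm by 178 mm) begins 60 mm behind the grasp point.
Start: joints at [72.823, 18.312, 89.639, -0, 72.044, -1.146], TCP at [158.796, 552.656, 196.176] pointing down, gripper open.
Joint ranges: [-177.97, 177.97], [-48.28, 115.42], [12.27, 149.76], [-77.06, 257.06], [2.81, 150.46], [-146.56, 146.56]. Speed limits (degrees/s): [147.25, 147.25, 180, 180, 180, 180].

## Interface

Orientations are given as [roll, pitch, yaw] about the fixed x, y, z axes, in that order (R = Rz(yaw) Ry(pitch) Rx(roll)).
In Python, from workcell import env, grab_frame gives the robot as it stands. The module is installed in compiled form; this text tells all that it offers.
- The arm moves only by the tool arm_command, never from a script. Its argument "series" is one flat list of numbers, 6 for each row, row after row: the shift along the world's x, y, z each as a share of 400 mm, from -1 to 1, then the turn, a rotation vector about the world's x, y, z each as a share of 45 degrees, from -1 to 1. A call has 1 to 20 rows; each row shifts and turns the commanded pose from where the row before left it; what a row does not reach is not made up. A row lasts 1/12 s, in which the tool goes at most 41.7 mm and 7.16 degrees, less where a joint would pass 70% of its speed; a pose out of reach is approached as far as the arm can. A call with a number of a shift or a turn outside -1 to 1 is refused whole. A call with a gripper value outside its range is refused whole. "hand" is the opening, from 0 (shut) to 1 (fully open), set as the call begins (left out, the last holds). The fingers move at their own pace and stop on an object; "newtons" is the grip in N (left out, the last holds). Time passes only in rows, so rows that do not move let the fingers close. It gives the time, the measured TCP pose, the force and the opening at its end, in the units of the state.
- env.state(): the state, without advancing time (a new reading comes with each control period).
- grab_frame(name): name is "scene" or "top" or "wrist"; returns a dict with "frame" (480x640x3 uint8, red, green, blue), "intrinsics" (3x3 intrinsics, pixels), "R" (3x3) and "t" (3): a world point X has camera coordinates R X + t; the wrist camera has in their place "tool_from_camera" (4x4, takes a point from camera to tool coordinates, whose origin is the TCP and whose axes are the flange's). Camera axes: x right, y down, z forward; pixel columns grow to the right and rows downward; lengths in mm; the calibration is good to about 2 mm. A picture is of the moment at which its call begins: read the wrist's pose just before it. There is no depth.
- env.job_done(): hands the job in, once; it reports no verdict.
The state is a dict: "time_s": time; "qpos": joint angles; "qvel": joint speeds; "effort": joint torques, N m; "ee_pos": TCP position; "ee_rot": TCP orientation; "force": force on the tool from outside, world axes, zero at the start; "torque": the same for the moment, N m; "gripper_width": finger opening in mm.
Only numpy, scipy, OpenCV 4.12 (cv2) and the standard library are available. Lean on these libraries where they do the work, as an engineer would, in place of code of your own. Each camera call takes 0.05 s, during which the arm holds its last target.

## Task

The card terminal was left on the packing side of the low counter rail, to the robot's right. Straighten it and push it slowly with the fingers through the narrow opening between the two rail posts to the till side, to the left, until the whole terminal is at least 3 cm clear of the rail and lies just beyond the opening; then take the fingers away. Keep it lying flat on the counter, never lift it or tip it up, and leave the honey jar, the receipt roll and the rubber stamp where they stand.

Things in the scene. Friction and masses are not known exactly. Their poses are not given: they have to be found in the camera images.
- counter_rail: Low fixed rail, 360 mm long: two lengths of wood 20 mm thick, 40 mm high, in line, an opening between them. There each ends in a round steel post, 28 mm in diameter, 44 mm high; the clear opening between the posts is 88 mm. Origin on the counter in the middle of the opening; x along the rail, away from the robot; y through the opening from the packing side (-y) to the till side (+y); z up.
- card_terminal: Loose grey and black card payment terminal, 182 mm long (its x), 76 mm wide (its y), 59 mm high at most, lying flat, keys up; 0.27 to 0.5 kg, slides on the counter. Origin at the centre of its underside; x along its length from the low keypad end to the high display end. It starts with the high end roughly towards the opening, turned and shifted sideways from it.
- terminal_low_end (a point): Middle of the end face of the terminal at the keypad end, 91 mm from its centre along -x, 20 mm above its underside. Starts farthest from the rail.
- terminal_high_end (a point): Middle of the end face of the terminal at the display end, 91 mm from its centre along +x, 20 mm above its underside. Starts nearest the rail.
- honey_jar: Bystander: loose jar of honey with a grey lid, 66 mm wide, 102 mm high, on the till side beyond the far half of the rail. Origin at the centre of its underside.
- receipt_roll: Bystander: loose white paper roll standing upright, 66 mm in diameter, 58 mm high, on the till side beyond the honey jar. Origin at the centre of its underside.
- rubber_stamp: Bystander: loose wooden rubber stamp with a round knob, 29 x 60 mm, 75 mm high, on the packing side near the far half of the rail. Origin at the centre of its underside.

How it is judged:
By the outcome, as a careful person would: the job done as asked, in the order asked, and still so for the second after the job is handed in, with the robot touching nothing.
It also fails if it takes over 72 s, if anything falls off the work surface, if the arm or the gripper's body presses on something with over 40 N, if the wrist force passes 120 N, or if a joint passes its speed limit or range.

## Working session

There is one attempt and no reset: what is moved stays moved. The work goes in short steps, Python scripts to look and compute and a tool call to move; the robot and the scene stay as the last step left them, time stands still between calls to the robot, and variables do not carry over. Pictures are saved under pics/ and viewed, and the job is handed in when it is done.

Besides the shell and the picture viewer there is one more tool, called by a JSON object that holds its "method" and its "body", one argument or row to a line. arm_command: Moves the arm, as the interface text tells. Shift numbers are shares of 400 mm and turn numbers shares of 45 degrees, none past 1 either way. Its arguments: {"type":"object","properties":{"series":{"type":"array"},"hand":{"type":"number"},"newtons":{"type":"number"}},"required":["series"]}

```bash
mkdir -p pics; python3 - <<'E'
from workcell import env, grab_frame
import cv2,pickle
s=env.state();print(s)
for n in ["scene","top","wrist"]:
    f=grab_frame(n);pickle.dump(f,open(f"{n}0.pkl","wb"))
    cv2.imwrite(f"pics/{n}0.png",f["frame"][:,:,::-1])
    print(n,f["intrinsics"],f.get("R"),f.get("t"))
E
```

```text
{'time_s': 0.0, 'qpos': array([ 7.28212606e+01,  1.83489319e+01,  8.97046168e+01, -1.44299577e-03,
        7.20417698e+01, -1.14479938e+00]), 'qvel': array([ 0.05709013,  0.03625565, -0.02868313,  0.06639402, -0.02837103,
        0.06628324]), 'effort': array([-1.02901853e-03, -4.12441242e+01, -2.31963587e+01,  7.23328209e-02,
        4.58930223e-02, -1.67340440e-04]), 'ee_pos': array([158.66418619, 552.14298571, 195.35956634]), 'ee_rot': array([-1.79904673e+02, -5.32707503e-04,  1.63966506e+02]), 'force': array([-0.41551544,  0.276394  , -0.30488592]), 'torque': array([-0.02042162,  0.02541212, -0.00799841]), 'gripper_width': 91.11955179449161}
scene [[562.20868155   0.         313.72986885]
 [  0.         562.20868155 235.70731252]
 [  0.           0.           1.        ]] [[ 0.80477078 -0.59358368 -0.0015498 ]
 [-0.38542008 -0.52055684 -0.76188709]
 [ 0.45143699  0.61374179 -0.64770801]] [-514.81186956  239.73316634 1078.85720044]
top [[560.8254494    0.         322.64370415]
 [  0.         560.8254494  241.53896491]
 [  0.           0.           1.        ]] [[ 0.01885855 -0.99944535  0.02744723]
 [-0.9835038  -0.02348333 -0.17935667]
 [ 0.17990174 -0.02361204 -0.98340116]] [-53.86784185 594.64826123 999.54051572]
wrist [[423.47946433   0.         325.74570063]
 [  0.         423.47946433 241.07587356]
 [  0.           0.           1.        ]] None None
```

View pics/top0.png

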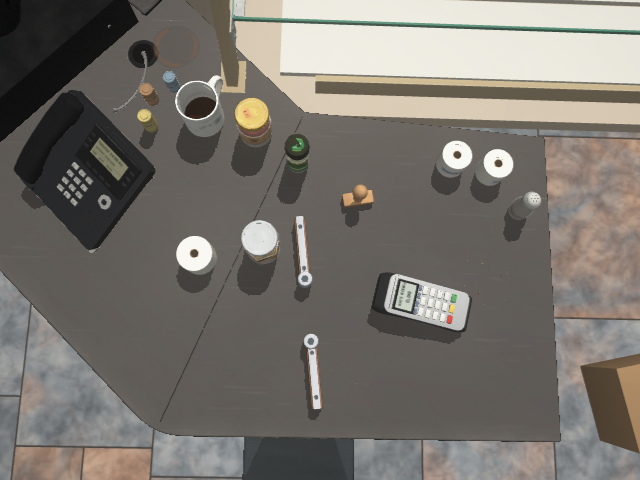

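View pics/scene0.png

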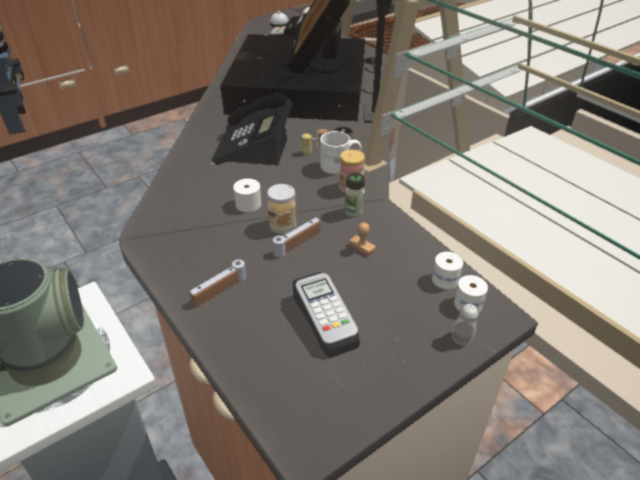

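The top view shows posts at about (305,279) and (311,341), and the terminal at (375–470, 272–333) with its black display end on the left. The honey jar is at (260,240), the roll at (195,255) and the stamp at (358,197). I'll zoom in next.

```bash
cat > h.py <<'E'
import numpy as np,cv2,pickle
def ray(f,uv,z):
    R=np.array(f["R"]);t=np.array(f["t"]);K=np.array(f["intrinsics"])
    c=-R.T@t; d=R.T@np.linalg.inv(K)@np.array([uv[0],uv[1],1.]); return c+d*(z-c[2])/d[2]
def proj(f,X):
    p=f["intrinsics"]@(f["R"]@np.array(X,float)+f["t"]);return p[:2]/p[2]
E
python3 - <<'E'
from h import *
f=pickle.load(open("top0.pkl","rb"));im=f["frame"][:,:,::-1]
c=im[180:420,280:490]
c=cv2.resize(c,None,fx=2.5,fy=2.5,interpolation=cv2.INTER_CUBIC)
c=np.clip(c.astype(float)*1.5,0,255).astype(np.uint8)
cv2.imwrite("pics/z.png",c)
for p in [(305,279),(311,341)]: print(ray(f,p,44))
g=pickle.load(open("scene0.pkl","rb"));c=g["frame"][250:370,270:380,::-1]
cv2.imwrite("pics/z2.png",np.clip(cv2.resize(c,None,fx=5,fy=5,interpolation=cv2.INTER_CUBIC).astype(float)*1.5,0,255).astype(np.uint8))
for p in [(238,267),(279,240)]: print(ray(g,p,44))
E
```

```text
[525.44726058  -9.69075102  44.        ]
[411.28060059 -23.5155261   44.        ]
[409.64305751 -36.83112442  44.        ]
[530.2565431  -15.24823618  44.        ]
```

View pics/z.png

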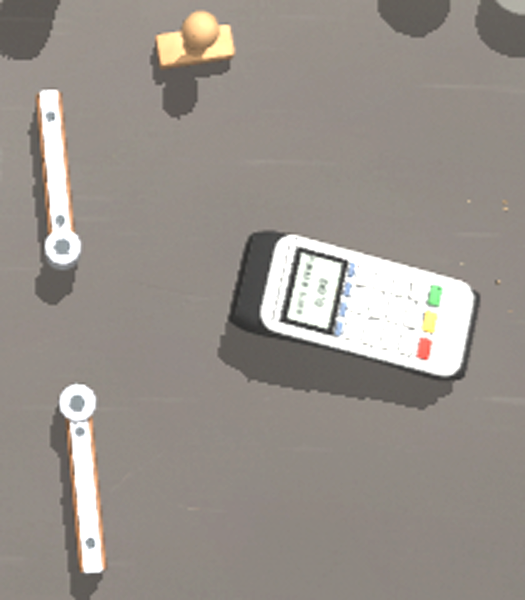

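View pics/z2.png

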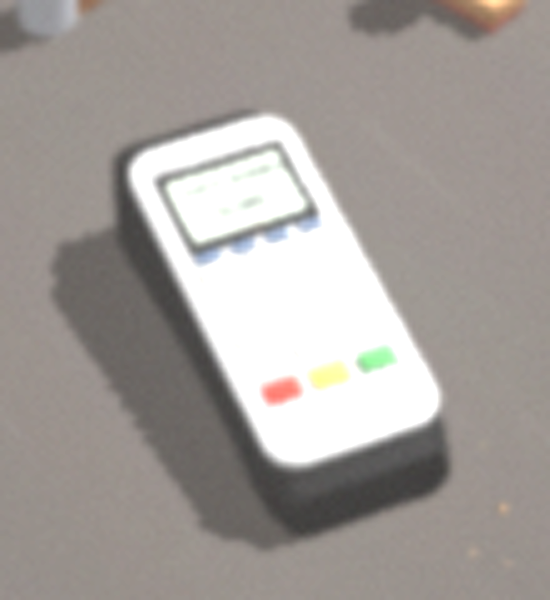

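```bash
python3 - <<'E'
from h import *
f=pickle.load(open("top0.pkl","rb"));g=pickle.load(open("scene0.pkl","rb"))
def tri(a,b):
    P=[F["intrinsics"]@np.c_[F["R"],F["t"]] for F in(f,g)]
    X=cv2.triangulatePoints(P[0],P[1],np.array(a,float).reshape(2,1),np.array(b,float).reshape(2,1));X=(X[:3]/X[3])[:,0]
    return X.round(1),np.linalg.norm(proj(f,X)-a).round(2)
T=lambda x,y:(280+(x+.5)/2.5-.5,180+(y+.5)/2.5-.5); S=lambda x,y:(270+x/5-.4,250+y/5-.4)
for n,a,b in [("red",T(424,349),S(281,391)),("yel",T(429,322),S(329,374)),("grn",T(435,296),S(376,359)),
 ("scr tl(highend, left=near)",T(283,320),S(157,180)),("scr high far",T(298,250),S(275,144)),("scr low near",T(332,333),S(192,252)),("scr low far",T(347,262),S(318,214))]:
    print(n,*tri(a,b))
for F in(f,g): print("cam",-F["R"].T@F["t"])
print("posts",ray(f,T(62,246),44),ray(f,T(77,403),44))
print("rail ends",ray(f,T(49,92),40),ray(f,T(92,570),40))
im=cv2.cvtColor(f["frame"],cv2.COLOR_RGB2HSV)
# outline pts
for n,p,z in [("lowend near",T(463,378),15),("lowend far",T(478,290),15),("high near base",T(232,325),5),("high far",T(255,233),30)]: print(n,ray(f,p,z).round(1))
print("stamp",ray(f,T(157,66),5),ray(f,T(235,55),5))
E
```

```text
red [ 458.1 -282.    41.5] 1.21
yel [ 478.3 -286.2   41.4] 1.22
grn [ 497.8 -291.2   41.4] 1.18
scr tl(highend, left=near) [ 476.5 -173.8   57.9] 1.26
scr high far [ 528.5 -185.3   57. ] 1.2
scr low near [ 467.7 -210.8   52.5] 1.06
scr low far [ 521.3 -223.2   51.2] 1.4
cam [ 406.03561151  -16.27245034 1091.08195434]
cam [  19.66748222 -842.92893647  880.63619573]
posts [527.12044143  -8.71262661  44.        ] [411.44408059 -22.59274928  44.        ]
rail ends [646.08776369   4.21794557  40.        ] [292.80474362 -36.16292654  40.        ]
lowend near [ 436. -317.   15.]
lowend far [ 503.4 -330.5   15. ]
high near base [ 473.2 -141.2    5. ]
high far [ 542.  -155.7   30. ]
stamp [677.49327844 -80.59656828   5.        ] [ 688.14885607 -142.9584099     5.        ]
```

```bash
python3 - <<'E'
from h import *
f=pickle.load(open("top0.pkl","rb"))
M=np.array([469.3,-15.7]);a=np.radians(6.7);ex=np.array([np.cos(a),np.sin(a)]);ey=np.array([-ex[1],ex[0]])
hsv=cv2.cvtColor(f["frame"],cv2.COLOR_RGB2HSV)
for n,p,z in [("jar",(260,234),102),("roll",(194,248),58),("stampknob",(360,191),65)]:
    X=ray(f,p,z);d=X[:2]-M;print(n,X.round(),"rail",(d@ex).round(),(d@ey).round())
E
```

```text
jar [598.  73. 102.] rail 138.0 73.0
roll [577. 198.  58.] rail 132.0 199.0
stampknob [ 693. -110.   65.] rail 211.0 -120.0
```

{"method": "arm_command", "body": {
  "series": [0.0545, -0.0733, 0, 0, 0, -0.111, 0.0545, -0.0733, 0, 0, 0, -0.111, 0.0545, -0.0733, 0, 0, 0, -0.111, 0.0545, -0.0733, 0, 0, 0, -0.111, 0.0545, -0.0733, 0, 0, 0, -0.111, 0.0545, -0.0733, 0, 0, 0, -0.111, 0.0545, -0.0733, 0, 0, 0, -0.111, 0.0545, -0.0733, 0, 0, 0, -0.111, 0.0545, -0.0733, 0, 0, 0, -0.111, 0.0545, -0.0733, 0, 0, 0, -0.111, 0.0545, -0.0733, 0, 0, 0, -0.111, 0.0545, -0.0733, 0, 0, 0, -0.111],
  "hand": 1
}}

```text
time_s: 1.15
ee_pos: [421.0, 199.1, 196.1]
ee_rot: [-180.0, -0.0, 103.8]
force: [-0.2, 0.2, -0.5]
gripper_width: 91.2
```

{"method": "arm_command", "body": {
  "series": [0.0143, -0.0906, 0, 0, 0, -0.049, 0.0143, -0.0906, 0, 0, 0, -0.049, 0.0143, -0.0906, 0, 0, 0, -0.049, 0.0143, -0.0906, 0, 0, 0, -0.049, 0.0143, -0.0906, 0, 0, 0, -0.049, 0.0143, -0.0906, 0, 0, 0, -0.049, 0.0143, -0.0906, 0, 0, 0, -0.049, 0.0143, -0.0906, 0, 0, 0, -0.049, 0.0143, -0.0906, 0, 0, 0, -0.049, 0.0143, -0.0906, 0, 0, 0, -0.049, 0.0143, -0.0906, 0, 0, 0, -0.049, 0.0143, -0.0906, 0, 0, 0, -0.049, 0, 0, 0, 0, 0, 0, 0, 0, 0, 0, 0, 0]
}}

```text
time_s: 2.32
ee_pos: [488.8, -235.5, 195.4]
ee_rot: [-179.9, -0.0, 77.4]
force: [-0.5, -0.5, 0.3]
gripper_width: 91.5
```

```bash
python3 - <<'E'
from workcell import env, grab_frame
from h import *
s=env.state();print(s["ee_pos"],s["ee_rot"],s["qpos"])
f=grab_frame("wrist");print(f["tool_from_camera"]);pickle.dump((s["ee_pos"],s["ee_rot"],f),open("w1.pkl","wb"));cv2.imwrite("pics/w1.png",f["frame"][:,:,::-1])
E
```

```text
[ 488.78067066 -235.4893958   195.41709466] [-1.79932757e+02 -2.99401631e-02  7.74032565e+01] [-2.69468614e+01  1.54572674e+01  9.38735540e+01  1.30716014e-02
  7.07417443e+01 -1.43544547e+01]
[[-1.01963918e-04 -9.54598213e-01 -2.97896361e-01  8.42785378e+01]
 [ 9.99999975e-01 -1.56086862e-04  1.57894926e-04 -4.70976788e-02]
 [-1.97223923e-04 -2.97896337e-01  9.54598205e-01 -1.89823945e+02]
 [ 0.00000000e+00  0.00000000e+00  0.00000000e+00  1.00000000e+00]]
```

View pics/w1.png

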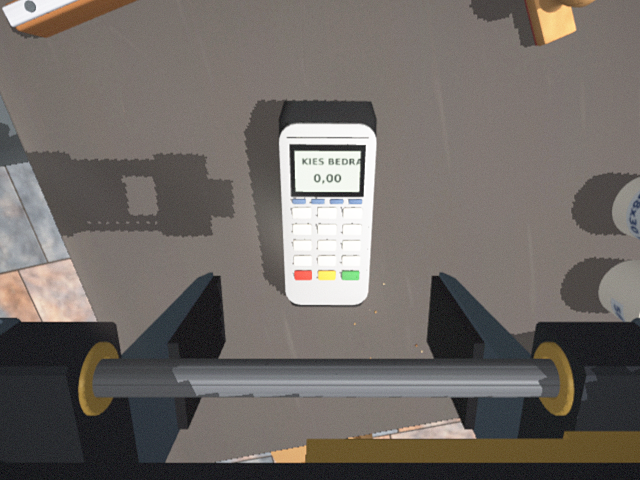

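The terminal is centred between the fingers (midline at column 327–328) and square to them, so I'm going down around it.

{"method": "arm_command", "body": {
  "series": [0, 0, -0.06, 0, 0, 0, 0, 0, -0.06, 0, 0, 0, 0, 0, -0.06, 0, 0, 0, 0, 0, -0.05, 0, 0, 0, 0, 0, -0.04, 0, 0, 0, 0, 0, -0.03, 0, 0, 0, 0, 0, -0.03, 0, 0, 0, 0, 0, -0.03, 0, 0, 0, 0, 0, -0.03, 0, 0, 0, 0, 0, -0.03, 0, 0, 0, 0, 0, 0, 0, 0, 0]
}}

```text
time_s: 3.28
ee_pos: [487.3, -231.5, 26.3]
ee_rot: [-179.7, -0.1, 77.7]
force: [-0.5, 0.4, 0.8]
gripper_width: 91.3
```

{"method": "arm_command", "body": {
  "series": [0, 0, 0, 0, 0, 0, 0, 0, 0, 0, 0, 0, 0, 0, 0, 0, 0, 0, 0, 0, 0, 0, 0, 0, 0, 0, 0, 0, 0, 0, 0, 0, 0, 0, 0, 0],
  "hand": 0.86,
  "newtons": 3
}}

```text
time_s: 3.78
ee_pos: [489.2, -234.2, 28.6]
ee_rot: [180.0, 0.0, 77.6]
force: [0.3, 0.5, -0.1]
gripper_width: 78.6
```

{"method": "arm_command", "body": {
  "series": [0.0012, 0.0001, 0, 0, 0, 0.032, 0.0012, 0.0001, 0, 0, 0, 0.032, 0.0012, 0.0001, 0, 0, 0, 0.032, 0.0012, 0.0001, 0, 0, 0, 0.032, 0.0012, 0.0001, 0, 0, 0, 0.032, 0.0012, 0.0001, 0, 0, 0, 0.032, 0.0012, 0.0001, 0, 0, 0, 0.032, 0.0012, 0.0001, 0, 0, 0, 0.032, 0.0012, 0.0001, 0, 0, 0, 0.032, 0.0012, 0.0001, 0, 0, 0, 0.032, 0.0012, 0.0001, 0, 0, 0, 0.032, 0.0012, 0.0001, 0, 0, 0, 0.032, 0.0012, 0.0001, 0, 0, 0, 0.032, 0.0012, 0.0001, 0, 0, 0, 0.032, 0.0012, 0.0001, 0, 0, 0, 0.032, 0, 0, 0, 0, 0, 0, 0, 0, 0, 0, 0, 0]
}}

```text
time_s: 5.2
ee_pos: [496.3, -233.4, 28.2]
ee_rot: [180.0, -0.0, 99.2]
force: [0.9, -0.5, -0.4]
gripper_width: 78.8
```

{"method": "arm_command", "body": {
  "series": [0, 0, 0, 0, 0, 0, 0, 0, 0, 0, 0, 0, 0, 0, 0, 0, 0, 0, 0, 0, 0, 0, 0, -0.02, 0, 0, 0, 0, 0, -0.02, 0, 0, 0, 0, 0, -0.02],
  "hand": 1
}}

```text
time_s: 5.7
ee_pos: [496.2, -233.5, 28.2]
ee_rot: [180.0, -0.0, 96.4]
force: [-1.0, 0.4, -0.1]
gripper_width: 91.3
```

{"method": "arm_command", "body": {
  "series": [0, 0, 0.03, 0, 0, 0, 0, 0, 0.05, 0, 0, 0, 0, 0, 0.06, 0, 0, 0, 0, 0, 0.06, 0, 0, 0, 0, 0, 0.06, 0, 0, 0, 0, 0, 0.06, 0, 0, 0, 0, 0, 0.06, 0, 0, 0, 0, 0, 0.06, 0, 0, 0, 0, 0, 0, 0, 0, 0, 0, 0, 0, 0, 0, 0]
}}

```text
time_s: 6.53
ee_pos: [496.8, -233.8, 205.4]
ee_rot: [179.8, 0.1, 96.4]
force: [0.0, -0.5, -0.3]
gripper_width: 91.2
```

```bash
cat > shot.py <<'E'
import sys
from workcell import env, grab_frame
from h import *
n=sys.argv[1]
s=env.state();print(s["time_s"],s["ee_pos"],s["ee_rot"])
for k in sys.argv[2:]:
    f=grab_frame(k);f["st"]=s;pickle.dump(f,open(f"{k}{n}.pkl","wb"));cv2.imwrite(f"pics/{k}{n}.png",f["frame"][:,:,::-1])
E
python3 shot.py 2 wrist top
```

```text
6.5333 [ 496.82608942 -233.76207022  205.43090135] [1.79846009e+02 9.64714603e-02 9.64355567e+01]
```

View pics/wrist2.png

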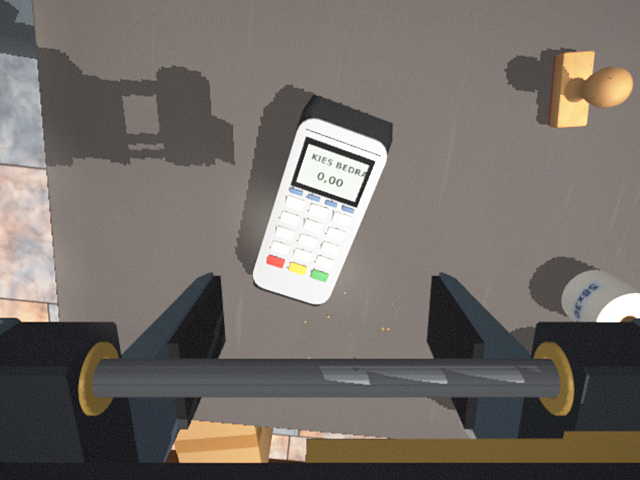

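View pics/top2.png

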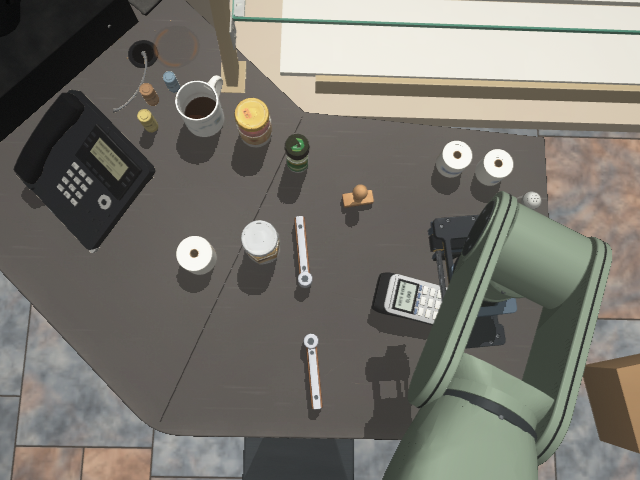

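The terminal has not moved: the top picture still shows it at (375–470, 272–333). I'll check the calibration of both cameras against the tool.

```bash
python3 - <<'E'
from h import *
from scipy.spatial.transform import Rotation as Ro
def wr(F,s):
    T=np.array(F["tool_from_camera"]);R=Ro.from_euler("xyz",s[1],degrees=True).as_matrix()
    Rc=R@T[:3,:3];c=R@T[:3,3]+s[0]
    return dict(intrinsics=F["intrinsics"],R=Rc.T,t=-Rc.T@c)
p,r,F=pickle.load(open("w1.pkl","rb"));G=wr(F,(p,r))
F2=pickle.load(open("wrist2.pkl","rb"));G2=wr(F2,(F2["st"]["ee_pos"],F2["st"]["ee_rot"]))
print("cam",-G["R"].T@G["t"])
for n,X in [("red",(458.1,-282,41.5)),("yel",(478.3,-286.2,41.4)),("grn",(497.8,-291.2,41.4)),("TCP",p),("tip",p-[0,0,11])]: print(n,proj(G,X),proj(G2,X))
print("yel ray from wrist z41",ray(G,(327,275),41.4),ray(G2,(297,268),41.4))
P=lambda F:F["intrinsics"]@np.c_[F["R"],F["t"]]
X=cv2.triangulatePoints(P(G),P(G2),np.array([[327.],[275]]),np.array([[297.],[268]]));print((X[:3]/X[3]).T)
t2=pickle.load(open("top2.pkl","rb"));print(np.abs(t2["R"]-pickle.load(open("top0.pkl","rb"))["R"]).max())
print("tcp in top",proj(t2,F2["st"]["ee_pos"]))
E
```

```text
cam [ 507.31060584 -153.37464399  385.28497877]
red [303.20945795 273.05908567] [275.98482631 259.62960014]
yel [326.8996823  272.69483871] [298.23359476 266.35964292]
grn [349.99569826 273.37206999] [319.36613395 273.8024408 ]
TCP [325.78316752 290.14222071] [310.02380663 283.63348446]
tip [325.80233146 281.37587619] [310.69533622 275.50447871]
yel ray from wrist z41 [ 477.91665263 -288.32370843   41.4       ] [ 477.35026672 -287.88059594   41.4       ]
[[ 477.10620635 -291.816122     31.9135422 ]]
0.0
tcp in top [445.04514863 288.4590362 ]
```

```bash
python3 - <<'E'
from h import *
a=pickle.load(open("top0.pkl","rb"))["frame"].astype(int);b=pickle.load(open("top2.pkl","rb"))["frame"].astype(int)
d=np.abs(a-b).max(2);print(d[265:330,370:415].mean(),d[265:330,370:415].max(),d[270:300,295:312].mean())
E
python3 shot.py 3 scene wrist
```

```text
1.0912820512820514 28 1.0529411764705883
6.6333 [ 495.52673827 -233.10482623  203.1372961 ] [-1.79907915e+02 -6.19279262e-02  9.64495265e+01]
```

View pics/scene3.png

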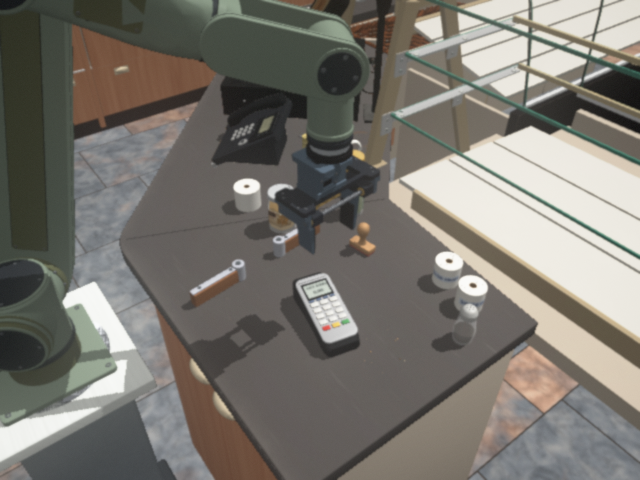

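Image differences are at noise level, so the terminal really didn't move, even though the fingers were closed to 78.6 mm and turned. I'll go down again and look while I'm there.

{"method": "arm_command", "body": {
  "series": [-0.008, -0.002, 0, 0, 0, -0.1, -0.008, -0.002, 0, 0, 0, -0.1, -0.002, -0.001, 0, 0, 0, -0.1, 0, 0, -0.06, 0, 0, -0.1, 0, 0, -0.06, 0, 0, -0.02, 0, 0, -0.06, 0, 0, 0, 0, 0, -0.05, 0, 0, 0, 0, 0, -0.05, 0, 0, 0, 0, 0, -0.04, 0, 0, 0, 0, 0, -0.04, 0, 0, 0, 0, 0, -0.03, 0, 0, 0, 0, 0, -0.03, 0, 0, 0, 0, 0, -0.02, 0, 0, 0, 0, 0, 0, 0, 0, 0, 0, 0, 0, 0, 0, 0]
}}

```text
time_s: 7.98
ee_pos: [488.6, -235.3, 27.5]
ee_rot: [-179.9, -0.0, 77.6]
force: [-0.4, -0.1, 0.5]
gripper_width: 91.1
```

```bash
python3 shot.py 4 scene wrist top
```

```text
7.9833 [ 488.62305352 -235.25095312   27.54660027] [-1.79914624e+02 -2.41470283e-02  7.75650530e+01]
```

View pics/scene4.png

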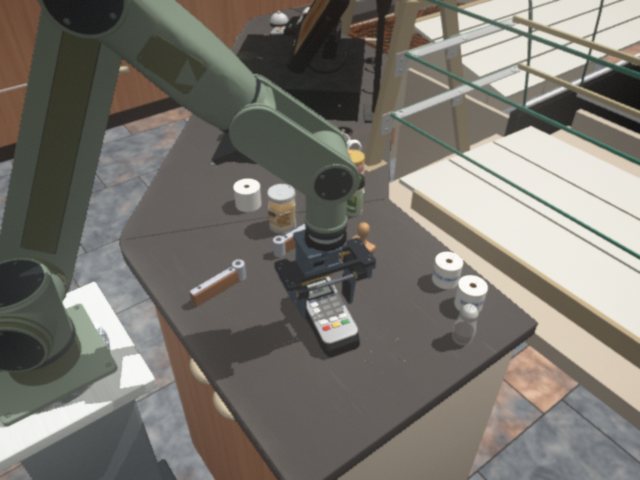

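View pics/wrist4.png

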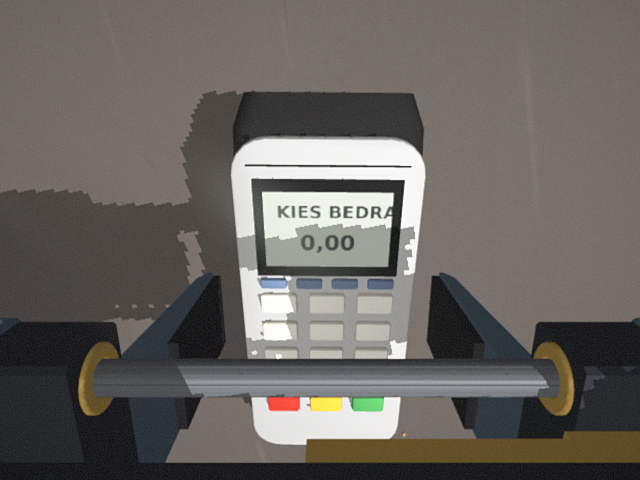

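The fingers straddle the terminal properly. Next I'll close gently until they touch and see whether they do.

{"method": "arm_command", "body": {
  "series": [0, 0, 0, 0, 0, 0, 0, 0, 0, 0, 0, 0, 0, 0, 0, 0, 0, 0, 0, 0, 0, 0, 0, 0, 0, 0, 0, 0, 0, 0, 0, 0, 0, 0, 0, 0],
  "hand": 0.8,
  "newtons": 3
}}

```text
time_s: 8.63
ee_pos: [489.1, -235.5, 28.3]
ee_rot: [180.0, 0.0, 77.6]
force: [0.3, 0.2, 0.5]
gripper_width: 73.3
```

```bash
python3 shot.py 5 wrist
```

```text
8.6333 [ 489.07541303 -235.47722055   28.26177641] [1.79985246e+02 2.79649350e-03 7.75687233e+01]
```

View pics/wrist5.png

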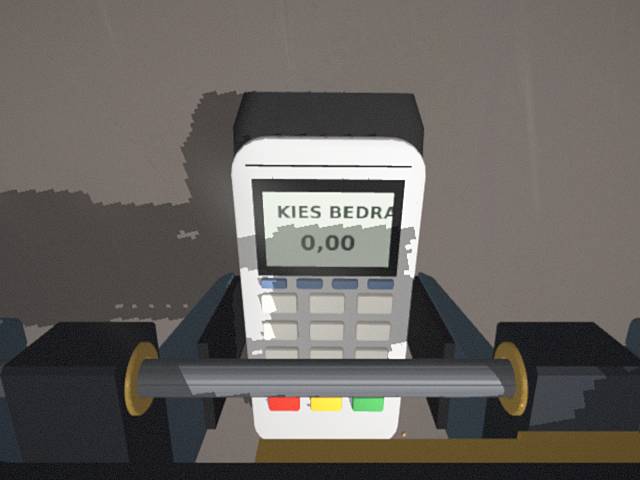

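{"method": "arm_command", "body": {
  "series": [0, 0, 0, 0, 0, 0, 0, 0, 0, 0, 0, 0, 0, 0, 0, 0, 0, 0, 0, 0, 0, 0, 0, 0, 0, 0, 0, 0, 0, 0, 0, 0, 0, 0, 0, 0],
  "hand": 0.7,
  "newtons": 3
}}

```text
time_s: 9.18
ee_pos: [489.0, -235.5, 28.2]
ee_rot: [180.0, 0.0, 77.6]
force: [-0.1, -1.0, 0.8]
gripper_width: 64.0
```

```bash
python3 shot.py 6 wrist
```

```text
9.1833 [ 489.04205555 -235.46228721   28.1774825 ] [1.79994221e+02 6.12580048e-04 7.75692278e+01]
```

View pics/wrist6.png

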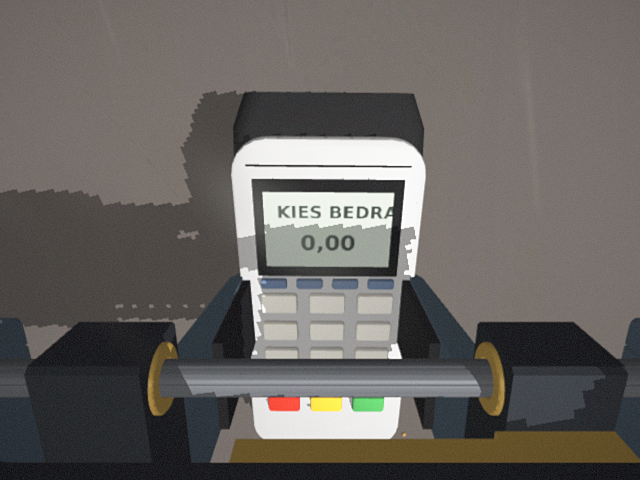

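At a 64 mm opening there is still no contact (no force), although the image shows the pad edges overlapping the terminal's sides. I'll close a little further to see where the contact really is.

{"method": "arm_command", "body": {
  "series": [0, 0, 0, 0, 0, 0, 0, 0, 0, 0, 0, 0, 0, 0, 0, 0, 0, 0, 0, 0, 0, 0, 0, 0, 0, 0, 0, 0, 0, 0, 0, 0, 0, 0, 0, 0],
  "hand": 0.55,
  "newtons": 3
}}

```text
time_s: 9.73
ee_pos: [489.0, -235.5, 28.2]
ee_rot: [180.0, 0.0, 77.6]
force: [0.5, -0.1, -0.2]
gripper_width: 50.2
```

```bash
python3 shot.py 7 wrist scene
```

```text
9.7333 [ 489.04280408 -235.46878469   28.16060763] [1.79994698e+02 3.05607756e-04 7.75686320e+01]
```

View pics/wrist7.png

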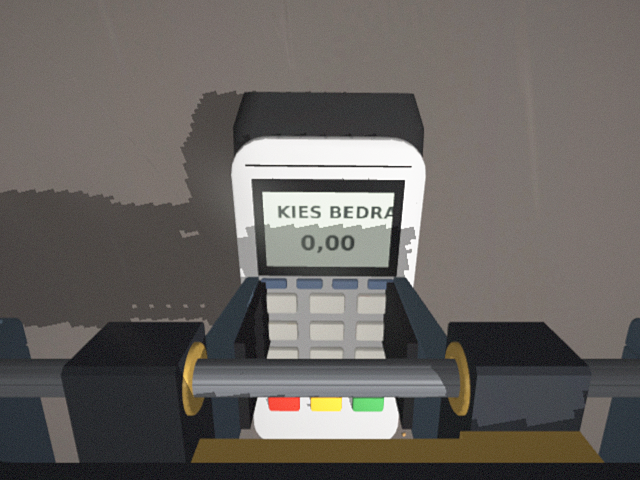

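```bash
python3 - <<'E'
from h import *
g=pickle.load(open("scene7.pkl","rb"));c=g["frame"][220:360,260:400,::-1]
cv2.imwrite("pics/z7.png",np.clip(cv2.resize(c,None,fx=4,fy=4,interpolation=cv2.INTER_CUBIC).astype(float)*1.5,0,255).astype(np.uint8))
E
```

```text
(no output)
```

View pics/z7.png

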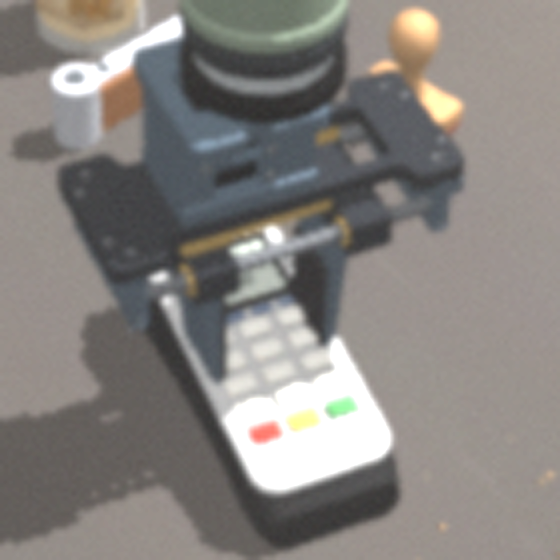

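```bash
python3 - <<'E'
from h import *
g=pickle.load(open("scene7.pkl","rb"))
a=np.radians(77.57);hx=np.array([np.cos(a),np.sin(a)]);hy=np.array([np.sin(a),-np.cos(a)])
for z in(17,30,48,60):
  for s in(-1,1):
    for w in (25,38.5):
      p=np.array([489,-235.5])+s*hy*w-hx*16
      print(z,s*w,((proj(g,[*p,z])-[260,220])*4).round())
E
```

```text
17 -25 [219. 417.]
17 -38.5 [194. 425.]
17 25 [309. 386.]
17 38.5 [333. 377.]
30 -25 [219. 399.]
30 -38.5 [194. 408.]
30 25 [310. 368.]
30 38.5 [334. 360.]
48 -25 [219. 375.]
48 -38.5 [194. 383.]
48 25 [311. 344.]
48 38.5 [335. 336.]
60 -25 [219. 358.]
60 -38.5 [194. 367.]
60 25 [311. 328.]
60 38.5 [336. 319.]
```

The scene view shows the finger ends cut off at the terminal's top surface: at full length the near tip would appear at (219,417), but it's at (220,375). So the fingers are passing through the terminal's sides without any contact force. I'll open, back out, and test contact near the low end with closed fingers.

{"method": "arm_command", "body": {
  "series": [0, 0, 0, 0, 0, 0, 0, 0, 0, 0, 0, 0, 0, 0, 0, 0, 0, 0, 0, 0, 0, 0, 0, 0, 0, 0, 0, 0, 0, 0, 0, 0, 0, 0, 0, 0],
  "hand": 1
}}

```text
time_s: 10.33
ee_pos: [489.0, -235.4, 28.2]
ee_rot: [180.0, -0.0, 77.6]
force: [0.2, -0.8, -0.2]
gripper_width: 87.3
```

{"method": "arm_command", "body": {
  "series": [0, 0, 0.04, 0, 0, 0, 0, 0, 0.06, 0, 0, 0, 0, 0, 0.06, 0, 0, 0, 0, 0, 0.04, 0, 0, 0, 0, 0, 0, 0, 0, 0]
}}

```text
time_s: 10.75
ee_pos: [491.3, -236.6, 111.7]
ee_rot: [179.6, 0.1, 77.6]
force: [1.0, -0.7, 0.3]
gripper_width: 91.2
```

{"method": "arm_command", "body": {
  "series": [-0.053, -0.035, 0, 0, 0, 0, -0.053, -0.035, 0, 0, 0, 0, -0.053, -0.035, 0, 0, 0, 0, -0.053, -0.035, 0, 0, 0, 0, 0, 0, -0.04, 0, 0, 0, 0, 0, -0.05, 0, 0, 0, 0, 0, -0.05, 0, 0, 0, 0, 0, -0.04, 0, 0, 0, 0, 0, -0.02, 0, 0, 0, 0, 0, 0, 0, 0, 0],
  "hand": 0,
  "newtons": 20
}}

```text
time_s: 11.58
ee_pos: [402.6, -290.3, 25.9]
ee_rot: [-179.7, -0.1, 77.6]
force: [-0.8, -0.2, -0.3]
gripper_width: 27.6
```

```bash
python3 shot.py 8 wrist scene
```

```text
11.5833 [ 402.61629582 -290.25721295   25.87628395] [-1.79732594e+02 -1.23561418e-01  7.75683336e+01]
```

View pics/scene8.png

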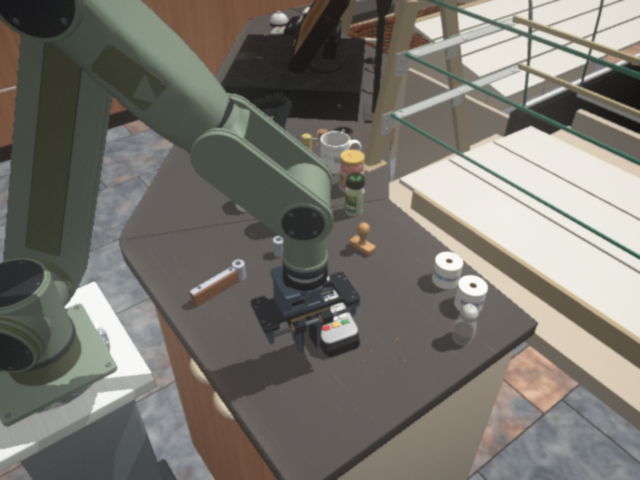

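{"method": "arm_command", "body": {
  "series": [0, 0, 0, 0, 0, 0, 0.0073, -0.0016, 0, 0, 0, 0, 0.0073, -0.0016, 0, 0, 0, 0, 0.0073, -0.0016, 0, 0, 0, 0, 0.0073, -0.0016, 0, 0, 0, 0, 0.0073, -0.0016, 0, 0, 0, 0, 0.0073, -0.0016, 0, 0, 0, 0, 0.0073, -0.0016, 0, 0, 0, 0, 0.0073, -0.0016, 0, 0, 0, 0, 0.0073, -0.0016, 0, 0, 0, 0, 0.0073, -0.0016, 0, 0, 0, 0, 0, 0, 0, 0, 0, 0]
}}

```text
time_s: 12.68
ee_pos: [434.1, -298.2, 28.2]
ee_rot: [180.0, 0.0, 77.6]
force: [-0.3, 0.5, -0.5]
gripper_width: 0.5
```

```bash
python3 shot.py 9 wrist scene
```

```text
12.6833 [ 434.14794185 -298.15195334   28.17741728] [1.79958990e+02 1.28932074e-02 7.75764611e+01]
```

View pics/wrist9.png

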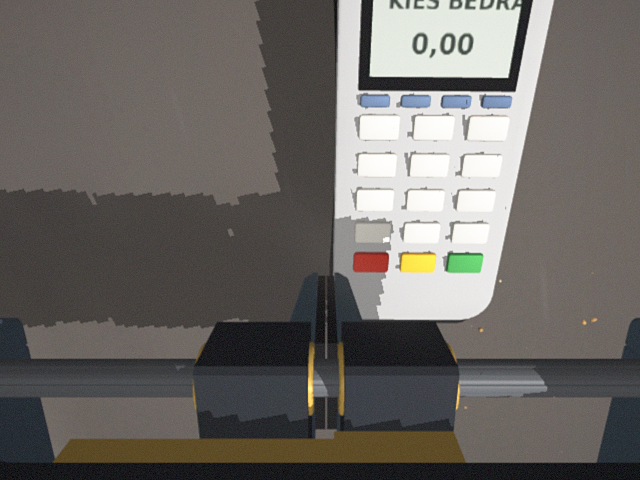

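{"method": "arm_command", "body": {
  "series": [0.0073, -0.0016, 0, 0, 0, 0, 0.0073, -0.0016, 0, 0, 0, 0, 0.0073, -0.0016, 0, 0, 0, 0, 0.0073, -0.0016, 0, 0, 0, 0, 0.0073, -0.0016, 0, 0, 0, 0, 0.0073, -0.0016, 0, 0, 0, 0, 0.0073, -0.0016, 0, 0, 0, 0, 0, 0, 0, 0, 0, 0]
}}

```text
time_s: 13.45
ee_pos: [454.6, -302.6, 28.2]
ee_rot: [180.0, 0.0, 77.6]
force: [-0.0, -0.2, 0.6]
gripper_width: 0.4
```

```bash
python3 shot.py 10 wrist scene;python3 - <<'E'
from h import *
g=pickle.load(open("scene10.pkl","rb"));c=g["frame"][220:380,260:400,::-1]
w=pickle.load(open("wrist10.pkl","rb"))["frame"][:,:,::-1]
c=np.clip(cv2.resize(c,(420,480),interpolation=cv2.INTER_CUBIC).astype(float)*1.5,0,255).astype(np.uint8)
cv2.imwrite("pics/c10.png",np.hstack([c,w[:,200:560]]))
E
```

```text
13.45 [ 454.62900605 -302.58431974   28.20990815] [1.79954979e+02 1.28615365e-02 7.75812890e+01]
```

View pics/c10.png

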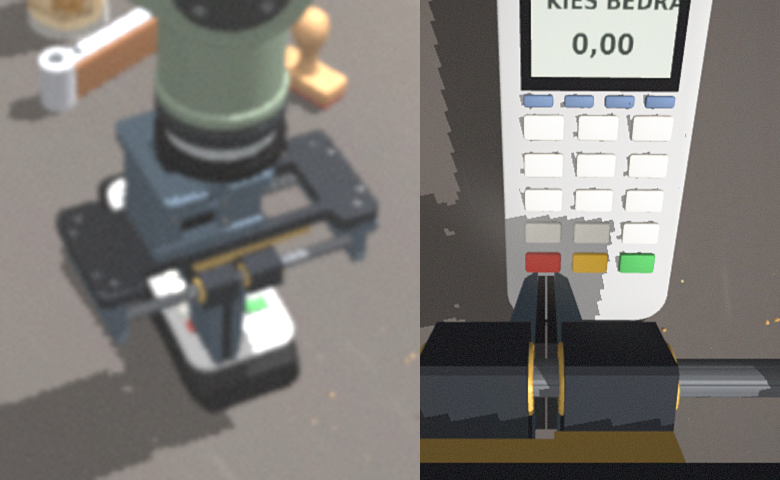

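The fingers now sit inside the drawn terminal and still nothing is felt. Before trusting that, I'll check the real tip height in the scene8 view, where the tips stand free.

```bash
python3 - <<'E'
from h import *
g=pickle.load(open("scene8.pkl","rb"));s=g["st"]
a=np.radians(77.57);hx=np.array([np.cos(a),np.sin(a)]);hy=np.array([np.sin(a),-np.cos(a)])
x0,y0=250,260
for z in(0,15,30,45):
  for sgn in(-1,1):
    p=s["ee_pos"][:2]+sgn*hy*14-hx*16
    print(z,sgn,((proj(g,[*p,z])-[x0,y0])*4).round())
c=g["frame"][y0:y0+140,x0:x0+140,::-1]
cv2.imwrite("pics/z8.png",np.clip(cv2.resize(c,None,fx=4,fy=4,interpolation=cv2.INTER_CUBIC).astype(float)*1.5,0,255).astype(np.uint8))
E
```

```text
0 -1 [203. 427.]
0 1 [257. 408.]
15 -1 [202. 408.]
15 1 [257. 388.]
30 -1 [202. 388.]
30 1 [256. 368.]
45 -1 [201. 368.]
45 1 [256. 348.]
```

View pics/z8.png

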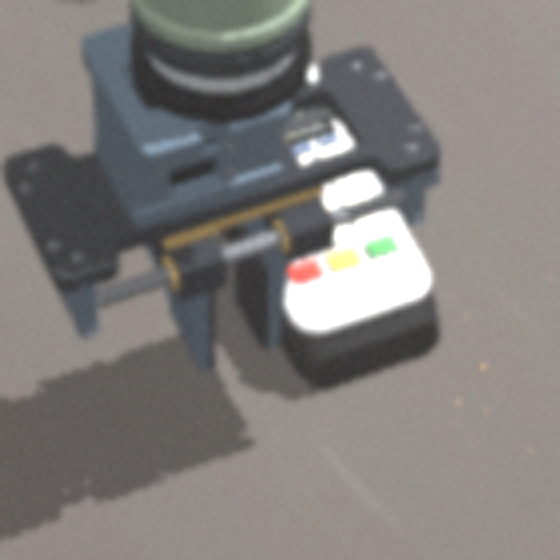

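```bash
python3 - <<'E'
from h import *
w=pickle.load(open("wrist4.pkl","rb"));T=np.linalg.inv(np.array(w["tool_from_camera"]));K=w["intrinsics"]
for x in(-16,0,16):
  for z in(-30,-19,0,11):
    c=(T@[x,45.5,z,1])[:3];p=K@c;print(x,z,"depth",c[2].round(),(p[:2]/p[2]).round())
c=w["frame"][250:450,100:330,::-1];cv2.imwrite("pics/w4z.png",np.clip(cv2.resize(c,None,fx=3,fy=3,interpolation=cv2.INTER_CUBIC).astype(float)*2.2,0,255).astype(np.uint8))
g=pickle.load(open("scene8.pkl","rb"));s=g["st"]
E
```

```text
-16 -30 depth 182.0 [431. 353.]
-16 -19 depth 193.0 [426. 339.]
-16 0 depth 211.0 [417. 320.]
-16 11 depth 222.0 [413. 310.]
0 -30 depth 178.0 [434. 319.]
0 -19 depth 188.0 [428. 308.]
0 0 depth 206.0 [419. 290.]
0 11 depth 217.0 [415. 281.]
16 -30 depth 173.0 [437. 284.]
16 -19 depth 183.0 [431. 274.]
16 0 depth 202.0 [421. 259.]
16 11 depth 212.0 [417. 252.]
```

View pics/w4z.png

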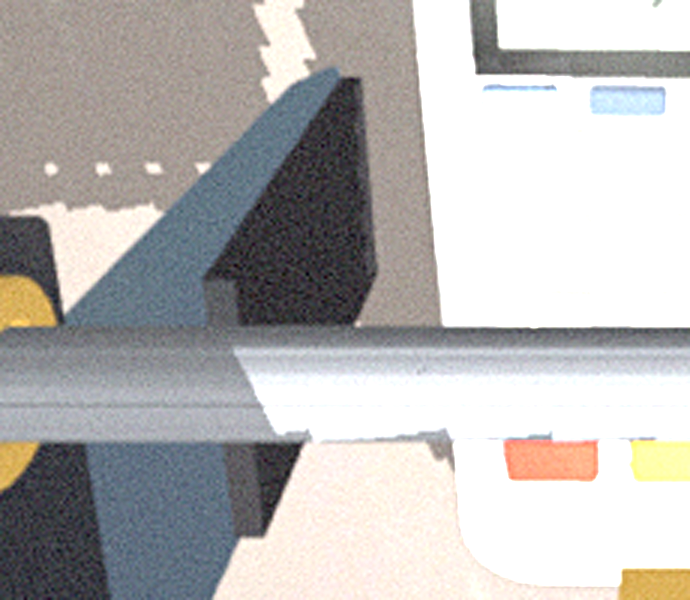

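This explains it. In the wrist view the pad corners are at (219,277) and (225,340), which fits fingertips about 19 mm *behind* the reported TCP. The task text says 11 mm ahead, so the tips are really 30 mm higher than assumed. The free-standing tips in the scene view agree (z≈45). I was simply above the terminal, and from here on I'll use tip z = reported z + 19.

{"method": "arm_command", "body": {
  "series": [0, 0, 0.05, 0, 0, 0, 0, 0, 0.05, 0, 0, 0, 0, 0, 0.05, 0, 0, 0, 0.0215, 0.042, 0.05, 0, 0, 0, 0.0215, 0.042, 0, 0, 0, 0, 0.0215, 0.042, 0, 0, 0, 0, 0.0215, 0.042, 0, 0, 0, 0, 0, 0, 0, 0, 0, 0, 0, 0, -0.04, 0, 0, 0, 0, 0, -0.04, 0, 0, 0, 0, 0, -0.04, 0, 0, 0, 0, 0, -0.03, 0, 0, 0, 0, 0, 0, 0, 0, 0],
  "hand": 1
}}

```text
time_s: 14.63
ee_pos: [486.0, -234.7, 45.8]
ee_rot: [-179.7, -0.1, 77.6]
force: [0.2, -0.1, -0.5]
gripper_width: 84.1
```

{"method": "arm_command", "body": {
  "series": [0, 0, -0.025, 0, 0, 0, 0, 0, -0.025, 0, 0, 0, 0, 0, -0.025, 0, 0, 0, 0, 0, -0.02, 0, 0, 0, 0, 0, -0.015, 0, 0, 0, 0, 0, -0.01, 0, 0, 0, 0, 0, 0, 0, 0, 0]
}}

```text
time_s: 15.22
ee_pos: [487.7, -234.9, -0.8]
ee_rot: [-179.9, -0.0, 77.6]
force: [0.7, 0.2, 0.7]
gripper_width: 91.1
```

```bash
python3 shot.py 11 wrist scene;python3 - <<'E'
from h import *
g=pickle.load(open("scene11.pkl","rb"));c=g["frame"][220:380,260:400,::-1]
w=pickle.load(open("wrist11.pkl","rb"))["frame"][:,:,::-1]
c=np.clip(cv2.resize(c,(420,480),interpolation=cv2.INTER_CUBIC).astype(float)*1.5,0,255).astype(np.uint8)
cv2.imwrite("pics/c11.png",np.hstack([c,w[:,150:510]]))
E
```

```text
15.2167 [ 487.7349821  -234.864763     -0.78991038] [-1.79907028e+02 -2.43157495e-02  7.75718687e+01]
```

View pics/c11.png

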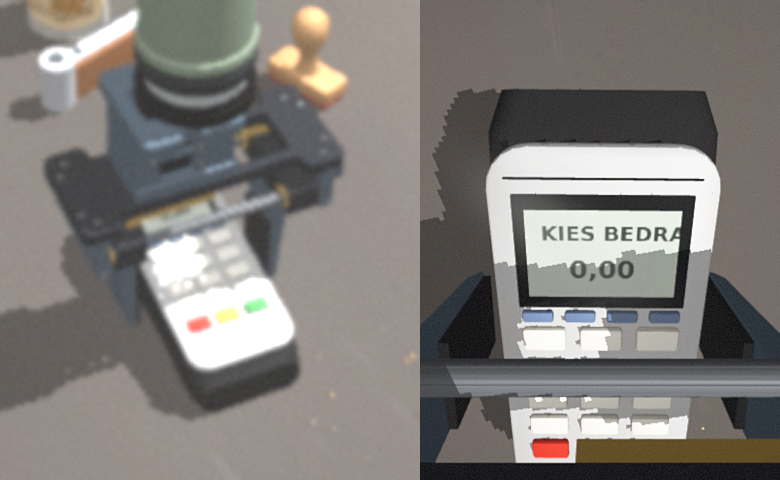

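Now the fingers really stand either side of the terminal. Closing loosely, then turning.

{"method": "arm_command", "body": {
  "series": [0, 0, 0, 0, 0, 0, 0, 0, 0, 0, 0, 0, 0, 0, 0, 0, 0, 0, 0, 0, 0, 0, 0, 0, 0, 0, 0, 0, 0, 0, 0, 0, 0, 0, 0, 0],
  "hand": 0.85,
  "newtons": 3
}}

```text
time_s: 15.82
ee_pos: [488.5, -235.3, 0.4]
ee_rot: [180.0, 0.0, 77.6]
force: [-0.5, 0.8, 1.0]
gripper_width: 77.8
```

{"method": "arm_command", "body": {
  "series": [0.0012, 0.0001, 0, 0, 0, 0.032, 0.0012, 0.0001, 0, 0, 0, 0.032, 0.0012, 0.0001, 0, 0, 0, 0.032, 0.0012, 0.0001, 0, 0, 0, 0.032, 0.0012, 0.0001, 0, 0, 0, 0.032, 0.0012, 0.0001, 0, 0, 0, 0.032, 0.0012, 0.0001, 0, 0, 0, 0.032, 0.0012, 0.0001, 0, 0, 0, 0.032, 0, 0, 0, 0, 0, 0, 0, 0, 0, 0, 0, 0]
}}

```text
time_s: 16.65
ee_pos: [492.3, -234.8, 0.2]
ee_rot: [180.0, 0.0, 89.1]
force: [1.0, 0.1, -1.2]
gripper_width: 77.2
```

```bash
python3 shot.py 12 wrist
```

```text
16.65 [ 4.92275556e+02 -2.34783874e+02  1.79155367e-01] [1.79984176e+02 5.53445506e-03 8.91272081e+01]
```

View pics/wrist12.png

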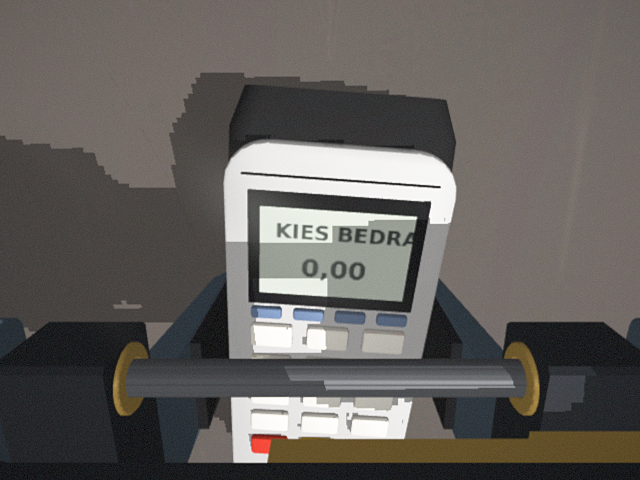

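The terminal now turns with the fingers, lagging about 4–5° because of slack. I'll take up some of the slack and finish the turn.

{"method": "arm_command", "body": {
  "series": [0, 0, 0, 0, 0, 0, 0, 0, 0, 0, 0, 0, 0, 0, 0, 0, 0, 0, 0, 0, 0, 0, 0, 0],
  "hand": 0.81,
  "newtons": 3
}}

```text
time_s: 17.03
ee_pos: [492.2, -234.8, 0.2]
ee_rot: [180.0, -0.0, 89.1]
force: [1.8, 0.4, 0.2]
gripper_width: 77.5
```

{"method": "arm_command", "body": {
  "series": [0.0012, 0.0001, 0, 0, 0, 0.032, 0.0012, 0.0001, 0, 0, 0, 0.032, 0.0012, 0.0001, 0, 0, 0, 0.032, 0.0012, 0.0001, 0, 0, 0, 0.032, 0.0012, 0.0001, 0, 0, 0, 0.032, 0, 0, 0, 0, 0, 0.032, 0, 0, 0, 0, 0, 0.02, 0, 0, 0, 0, 0, 0, 0, 0, 0, 0, 0, 0]
}}

```text
time_s: 17.78
ee_pos: [494.5, -234.6, 0.2]
ee_rot: [180.0, 0.0, 98.7]
force: [0.1, 0.8, 0.5]
gripper_width: 77.6
```

```bash
python3 shot.py 13 wrist
```

```text
17.7833 [ 4.94522942e+02 -2.34646440e+02  1.73581066e-01] [1.79997569e+02 6.15148473e-03 9.86566873e+01]
```

View pics/wrist13.png

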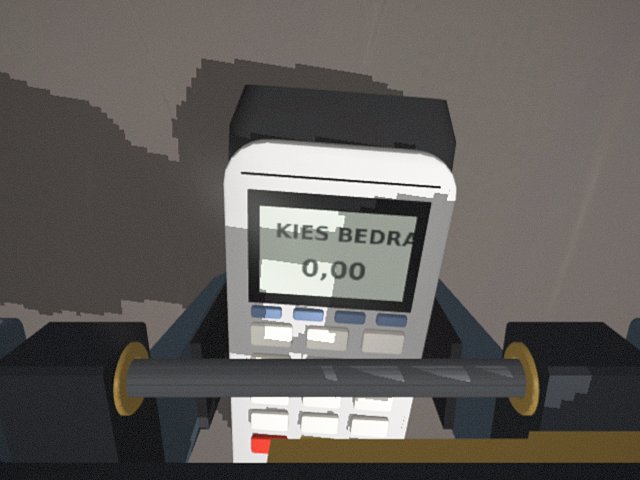

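{"method": "arm_command", "body": {
  "series": [0, 0, 0, 0, 0, 0.03, 0, 0, 0, 0, 0, 0.03, 0, 0, 0, 0, 0, 0, 0, 0, 0, 0, 0, 0]
}}

```text
time_s: 18.17
ee_pos: [494.5, -234.6, 0.2]
ee_rot: [180.0, 0.0, 101.4]
force: [0.6, 0.6, 0.8]
gripper_width: 77.1
```

{"method": "arm_command", "body": {
  "series": [0, 0, 0, 0, 0, 0, 0, 0, 0, 0, 0, 0, 0, 0, 0, 0, 0, 0, 0, 0, 0, 0, 0, 0, 0, 0, 0, 0, 0, -0.04, 0, 0, 0, 0, 0, -0.03, 0, 0, 0, 0, 0, 0],
  "hand": 1
}}

```text
time_s: 18.75
ee_pos: [494.4, -234.6, 0.1]
ee_rot: [-180.0, -0.0, 98.1]
force: [-1.1, 0.6, -0.6]
gripper_width: 91.3
```

{"method": "arm_command", "body": {
  "series": [0, 0, 0.03, 0, 0, 0, 0, 0, 0.05, 0, 0, 0, 0, 0, 0.07, 0, 0, 0, 0, 0, 0.08, 0, 0, 0, 0, 0, 0.08, 0, 0, 0, 0, 0, 0.08, 0, 0, 0, 0, 0, 0.07, 0, 0, 0, 0, 0, 0.04, 0, 0, 0, 0, 0, 0, 0, 0, 0, 0, 0, 0, 0, 0, 0]
}}

```text
time_s: 19.58
ee_pos: [494.6, -234.7, 200.6]
ee_rot: [179.9, 0.0, 98.2]
force: [-0.6, -0.4, 0.1]
gripper_width: 91.0
```

```bash
python3 shot.py 14 wrist
```

```text
19.5833 [ 494.6243028  -234.70906394  200.56328549] [1.79928954e+02 4.84818699e-02 9.81954873e+01]
```

View pics/wrist14.png

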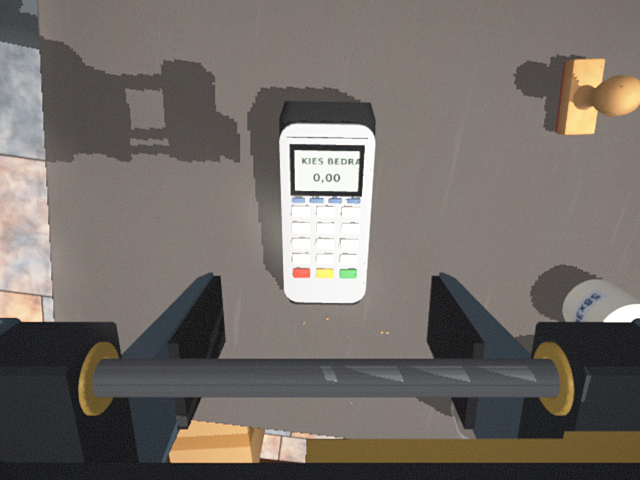

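```bash
cat > meas.py <<'E'
import sys
from h import *
from scipy.spatial.transform import Rotation as Ro
M=np.array([469.3,-15.7]);a=np.radians(6.7);ex=np.array([np.cos(a),np.sin(a)]);ey=np.array([-ex[1],ex[0]])
def wr(F):
    s=F["st"];T=np.array(F["tool_from_camera"]);R=Ro.from_euler("xyz",s["ee_rot"],degrees=True).as_matrix()
    Rc=R@T[:3,:3];c=R@T[:3,3]+s["ee_pos"];return dict(intrinsics=F["intrinsics"],R=Rc.T,t=-Rc.T@c)
def cen(m,lo,hi,big=20):
    k=cv2.inRange(m,lo,hi);n,l,st,c=cv2.connectedComponentsWithStats(k)
    i=1+np.argmax(st[1:,4]);return c[i],st[i]
def pose(F,name):
    G=wr(F) if name=="wrist" else F
    h=cv2.cvtColor(np.ascontiguousarray(F["frame"]),cv2.COLOR_RGB2HSV)
    r,sr=cen(h,(0,150,90),(5,255,255));y,sy=cen(h,(22,120,120),(35,255,255));g,sg=cen(h,(55,120,70),(80,255,255))
    P=[ray(G,p,41.4)[:2] for p in(r,y,g)]
    k=P[2]-P[0];hd=np.degrees(np.arctan2(k[1],k[0]))+90
    return (r,y,g),(sr[4],sy[4],sg[4]),P,np.linalg.norm(k),hd
if __name__=="__main__":
    n,name=sys.argv[1:3];F=pickle.load(open(f"{name}{n}.pkl","rb"))
    px,ar,P,k,hd=pose(F,name)
    print([p.round(1) for p in px],ar,[p.round(1) for p in P],"keyspan",k.round(1),"head",hd.round(1))
    for q in P:print("rail",((q-M)@ex).round(1),((q-M)@ey).round(1))
E
python3 meas.py 14 wrist; python3 - <<'E'
from meas import *
F=pickle.load(open("wrist14.pkl","rb"));G=wr(F)
g=cv2.cvtColor(F["frame"],cv2.COLOR_RGB2GRAY)
P=[ray(G,p,z)[:2] for p,z in[((290,145),57.5),((365,145.5),57.5),((291.5,196.5),52),((363,196.5),52)]]
P=np.array(P);mid=P.mean(0);print(P.round(1),mid, "w",np.linalg.norm(P[0]-P[1]))
Y=ray(G,(324.5,272.5),41.4)[:2]
d=mid-Y;print("head",np.degrees(np.arctan2(d[1],d[0])),np.linalg.norm(d))
u=d/np.linalg.norm(d);c=Y+u*52
print("centre",c,"rail",(c-M)@ex,(c-M)@ey)
E
```

```text
[[ 459.2 -181.5]
 [ 516.3 -173.7]
 [ 464.8 -222.4]
 [ 522.2 -214.2]] [ 490.61209859 -197.93050382] w 57.680325521332705
head 96.6926481183673 90.85090136886696
centre [ 495.13991076 -236.51666006] rail -0.09940153505023484 -222.32338714071062Traceback (most recent call last):
  File "meas.py", line 20, in <module>
    px,ar,P,k,hd=pose(F,name)
                 ~~~~^^^^^^^^
  File "meas.py", line 14, in pose
    r,sr=cen(h,(0,150,90),(5,255,255));y,sy=cen(h,(22,120,120),(35,255,255));g,sg=cen(h,(55,120,70),(80,255,255))
                                                                                  ~~~^^^^^^^^^^^^^^^^^^^^^^^^^^^^
  File "meas.py", line 10, in cen
    i=1+np.argmax(st[1:,4]);return c[i],st[i]
        ~~~~~~~~~^^^^^^^^^^
    return _wrapfunc(a, 'argmax', axis=axis, out=out, **kwds)
    return bound(*args, **kwds)
ValueError: attempt to get argmax of an empty sequence
```

The terminal measures heading 96.7° (rail needs 96.7°), 0.1 mm off the opening's centre line, with its centre 222 mm before it. Next I'll go behind the low end with two fingers held 30 mm apart.

{"method": "arm_command", "body": {
  "series": [0.0077, -0.064, 0, 0, 0, -0.0066, 0.0077, -0.064, 0, 0, 0, -0.0066, 0.0077, -0.064, 0, 0, 0, -0.0066, 0.0077, -0.064, 0, 0, 0, -0.0066, 0.0077, -0.064, 0, 0, 0, -0.0066, 0, 0, -0.07, 0, 0, 0, 0, 0, -0.07, 0, 0, 0, 0, 0, -0.07, 0, 0, 0, 0, 0, -0.07, 0, 0, 0, 0, 0, -0.06, 0, 0, 0, 0, 0, -0.05, 0, 0, 0, 0, 0, -0.04, 0, 0, 0, 0, 0, -0.03, 0, 0, 0, 0, 0, -0.03, 0, 0, 0, 0, 0, -0.025, 0, 0, 0, 0, 0, 0, 0, 0, 0, 0, 0, 0, 0, 0, 0],
  "hand": 0.33,
  "newtons": 30
}}

```text
time_s: 21.05
ee_pos: [509.7, -362.5, -6.3]
ee_rot: [-180.0, -0.0, 96.7]
force: [0.2, 0.2, 0.9]
gripper_width: 29.9
```

```bash
python3 shot.py 15 wrist top
```

```text
21.05 [ 509.74389523 -362.50506357   -6.25415111] [-1.79969098e+02 -3.20097588e-02  9.66963533e+01]
```

View pics/wrist15.png

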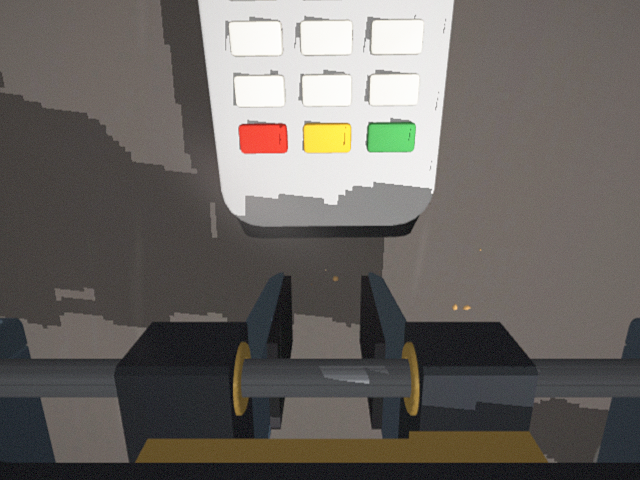

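The fingers are centred and square behind the low end, so I'm pushing at about 36 mm/s.

{"method": "arm_command", "body": {
  "series": [-0.00088, 0.0075, 0, 0, 0, 0, -0.00088, 0.0075, 0, 0, 0, 0, -0.00088, 0.0075, 0, 0, 0, 0, -0.00088, 0.0075, 0, 0, 0, 0, -0.00088, 0.0075, 0, 0, 0, 0, -0.00088, 0.0075, 0, 0, 0, 0, -0.00088, 0.0075, 0, 0, 0, 0, -0.00088, 0.0075, 0, 0, 0, 0, -0.00088, 0.0075, 0, 0, 0, 0, -0.00088, 0.0075, 0, 0, 0, 0, -0.00088, 0.0075, 0, 0, 0, 0, -0.00088, 0.0075, 0, 0, 0, 0, -0.00088, 0.0075, 0, 0, 0, 0, -0.00088, 0.0075, 0, 0, 0, 0, -0.00088, 0.0075, 0, 0, 0, 0, -0.00088, 0.0075, 0, 0, 0, 0, -0.00088, 0.0075, 0, 0, 0, 0, -0.00088, 0.0075, 0, 0, 0, 0, -0.00088, 0.0075, 0, 0, 0, 0, -0.00088, 0.0075, 0, 0, 0, 0]
}}

```text
time_s: 22.82
ee_pos: [503.0, -302.5, -5.7]
ee_rot: [180.0, 0.0, 96.7]
force: [0.3, -2.5, 1.2]
gripper_width: 29.8
```

```bash
python3 shot.py 16 wrist
```

```text
22.8167 [ 502.98106483 -302.45953455   -5.70620113] [1.79978614e+02 1.87040588e-02 9.66950764e+01]
```

View pics/wrist16.png

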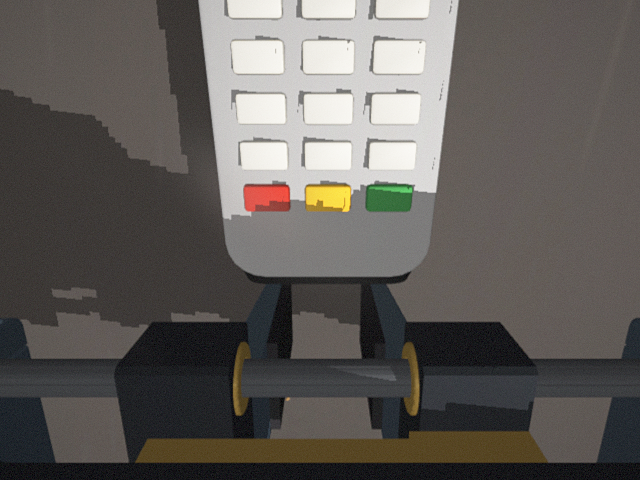

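In contact and square, with 2.5 N of push. Continuing.

{"method": "arm_command", "body": {
  "series": [-0.00088, 0.0075, 0, 0, 0, 0, -0.00088, 0.0075, 0, 0, 0, 0, -0.00088, 0.0075, 0, 0, 0, 0, -0.00088, 0.0075, 0, 0, 0, 0, -0.00088, 0.0075, 0, 0, 0, 0, -0.00088, 0.0075, 0, 0, 0, 0, -0.00088, 0.0075, 0, 0, 0, 0, -0.00088, 0.0075, 0, 0, 0, 0, -0.00088, 0.0075, 0, 0, 0, 0, -0.00088, 0.0075, 0, 0, 0, 0, -0.00088, 0.0075, 0, 0, 0, 0, -0.00088, 0.0075, 0, 0, 0, 0, -0.00088, 0.0075, 0, 0, 0, 0, -0.00088, 0.0075, 0, 0, 0, 0, -0.00088, 0.0075, 0, 0, 0, 0, -0.00088, 0.0075, 0, 0, 0, 0, -0.00088, 0.0075, 0, 0, 0, 0, -0.00088, 0.0075, 0, 0, 0, 0]
}}

```text
time_s: 24.37
ee_pos: [496.5, -248.4, -5.8]
ee_rot: [180.0, 0.0, 96.7]
force: [-0.4, -3.2, 2.7]
gripper_width: 30.2
```

```bash
python3 shot.py 17 wrist top; python3 - <<'E'
from h import *
t=pickle.load(open("top17.pkl","rb"))["frame"][200:400,250:450,::-1];w=pickle.load(open("wrist17.pkl","rb"))["frame"][:,180:480,::-1]
t=np.clip(cv2.resize(t,(480,480),interpolation=cv2.INTER_CUBIC).astype(float)*1.5,0,255).astype(np.uint8)
cv2.imwrite("pics/c17.png",np.hstack([t,w]))
E
```

```text
24.3667 [ 496.53905427 -248.36165124   -5.79710159] [1.79992461e+02 4.47459646e-03 9.66950747e+01]
```

View pics/c17.png

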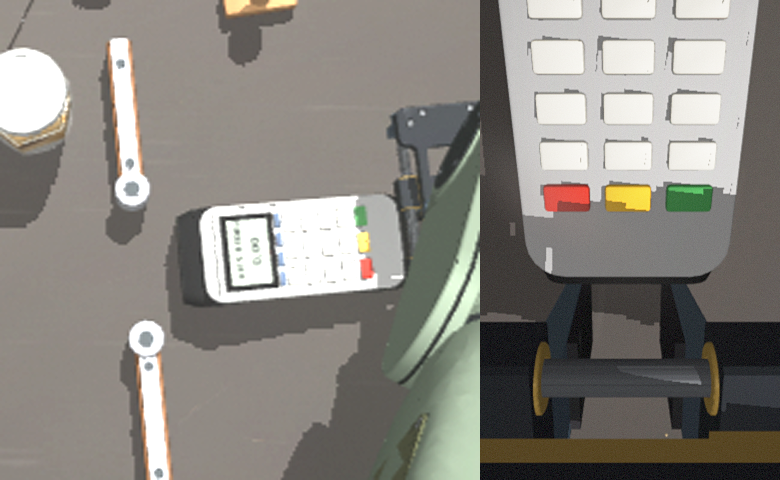

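```bash
cat > tm.py <<'E'
from meas import *
def go(n,yel,scr,off,k):
    f=pickle.load(open(f"top{n}.pkl","rb"));q=lambda p:((p[0]+.5)/k-.5+off[0],(p[1]+.5)/k-.5+off[1])
    Y=ray(f,q(yel),41.4)[:2]
    # scr: 2 high corners then 2 low corners
    P=np.array([ray(f,q(p),z)[:2] for p,z in zip(scr,(57.5,57.5,52,52))]);mid=P.mean(0);d=mid-Y;u=d/np.linalg.norm(d);c=Y+52*u
    print("head",np.degrees(np.arctan2(d[1],d[0])).round(2),"dist",np.linalg.norm(d).round(1),"centre rail",((c-M)@ex).round(1),((c-M)@ey).round(1))
E
python3 -c "
from tm import *
go(17,(363,241),[(221,220),(226,290),(273,214),(279,285)],(250,200),2.4)
f=pickle.load(open('top17.pkl','rb'));q=lambda p:((p[0]+.5)/2.4-.5+250,(p[1]+.5)/2.4-.5+200)
for p in[(131,188),(146,339)]:
  x=ray(f,q(p),44)[:2];print('post',x,(x-M)@ex,(x-M)@ey)
"
```

```text
head 97.25 dist 90.3 centre rail -0.4 -123.9
post [527.22165186  -8.31967239] 58.38715285932007 0.5721629531158727
post [411.33998738 -22.6717053 ] -58.3775773791247 -0.16185568680561416
```

Aligned: heading 97.2°, 0.4 mm off centre. Entering the opening.

{"method": "arm_command", "body": {
  "series": [-0.00088, 0.0075, 0, 0, 0, 0, -0.00088, 0.0075, 0, 0, 0, 0, -0.00088, 0.0075, 0, 0, 0, 0, -0.00088, 0.0075, 0, 0, 0, 0, -0.00088, 0.0075, 0, 0, 0, 0, -0.00088, 0.0075, 0, 0, 0, 0, -0.00088, 0.0075, 0, 0, 0, 0, -0.00088, 0.0075, 0, 0, 0, 0, -0.00088, 0.0075, 0, 0, 0, 0, -0.00088, 0.0075, 0, 0, 0, 0, -0.00088, 0.0075, 0, 0, 0, 0, -0.00088, 0.0075, 0, 0, 0, 0, -0.00088, 0.0075, 0, 0, 0, 0, -0.00088, 0.0075, 0, 0, 0, 0, -0.00088, 0.0075, 0, 0, 0, 0, -0.00088, 0.0075, 0, 0, 0, 0, -0.00088, 0.0075, 0, 0, 0, 0, -0.00088, 0.0075, 0, 0, 0, 0]
}}

```text
time_s: 25.97
ee_pos: [490.1, -194.3, -5.9]
ee_rot: [-180.0, -0.0, 96.7]
force: [0.7, -3.4, 1.0]
gripper_width: 29.9
```

```bash
python3 shot.py 18 wrist top; python3 - <<'E'
from h import *
t=pickle.load(open("top18.pkl","rb"))["frame"][200:400,230:430,::-1];w=pickle.load(open("wrist18.pkl","rb"))["frame"][:,180:480,::-1]
t=np.clip(cv2.resize(t,(480,480),interpolation=cv2.INTER_CUBIC).astype(float)*1.5,0,255).astype(np.uint8)
cv2.imwrite("pics/c18.png",np.hstack([t,w]))
E
```

```text
25.9667 [ 490.07723515 -194.27698236   -5.86286682] [-1.79994378e+02 -5.46002628e-03  9.66942616e+01]
```

View pics/c18.png

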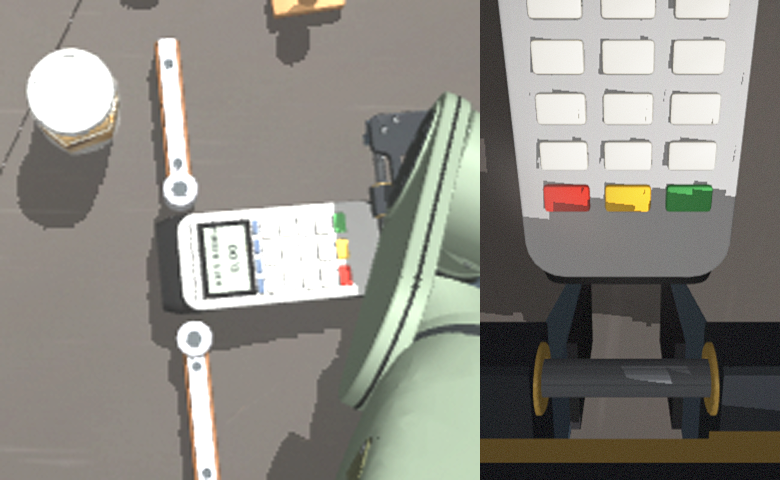

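The front is entering centrally, with clearance on both sides and no extra force. Continuing.

{"method": "arm_command", "body": {
  "series": [-0.00088, 0.0075, 0, 0, 0, 0, -0.00088, 0.0075, 0, 0, 0, 0, -0.00088, 0.0075, 0, 0, 0, 0, -0.00088, 0.0075, 0, 0, 0, 0, -0.00088, 0.0075, 0, 0, 0, 0, -0.00088, 0.0075, 0, 0, 0, 0, -0.00088, 0.0075, 0, 0, 0, 0, -0.00088, 0.0075, 0, 0, 0, 0, -0.00088, 0.0075, 0, 0, 0, 0, -0.00088, 0.0075, 0, 0, 0, 0, -0.00088, 0.0075, 0, 0, 0, 0, -0.00088, 0.0075, 0, 0, 0, 0, -0.00088, 0.0075, 0, 0, 0, 0, -0.00088, 0.0075, 0, 0, 0, 0, -0.00088, 0.0075, 0, 0, 0, 0, -0.00088, 0.0075, 0, 0, 0, 0, -0.00088, 0.0075, 0, 0, 0, 0, -0.00088, 0.0075, 0, 0, 0, 0]
}}

```text
time_s: 27.57
ee_pos: [483.8, -140.3, -5.8]
ee_rot: [180.0, -0.0, 96.7]
force: [0.1, -2.9, -0.2]
gripper_width: 30.3
```

```bash
python3 shot.py 19 wrist top; python3 - <<'E'
from h import *
t=pickle.load(open("top19.pkl","rb"))["frame"][200:400,200:400,::-1];w=pickle.load(open("wrist19.pkl","rb"))["frame"][:,180:480,::-1]
t=np.clip(cv2.resize(t,(480,480),interpolation=cv2.INTER_CUBIC).astype(float)*1.5,0,255).astype(np.uint8)
cv2.imwrite("pics/c19.png",np.hstack([t,w]))
E
```

```text
27.5667 [ 483.79047523 -140.3112303    -5.84942029] [ 1.79999427e+02 -3.87527803e-03  9.66901470e+01]
```

View pics/c19.png

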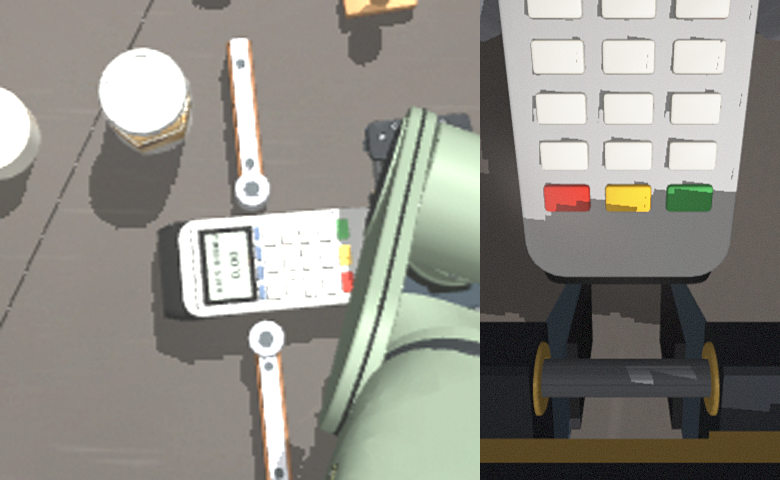

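{"method": "arm_command", "body": {
  "series": [-0.00088, 0.0075, 0, 0, 0, 0, -0.00088, 0.0075, 0, 0, 0, 0, -0.00088, 0.0075, 0, 0, 0, 0, -0.00088, 0.0075, 0, 0, 0, 0, -0.00088, 0.0075, 0, 0, 0, 0, -0.00088, 0.0075, 0, 0, 0, 0, -0.00088, 0.0075, 0, 0, 0, 0, -0.00088, 0.0075, 0, 0, 0, 0, -0.00088, 0.0075, 0, 0, 0, 0, -0.00088, 0.0075, 0, 0, 0, 0, -0.00088, 0.0075, 0, 0, 0, 0, -0.00088, 0.0075, 0, 0, 0, 0, -0.00088, 0.0075, 0, 0, 0, 0, -0.00088, 0.0075, 0, 0, 0, 0, -0.00088, 0.0075, 0, 0, 0, 0, -0.00088, 0.0075, 0, 0, 0, 0, -0.00088, 0.0075, 0, 0, 0, 0, -0.00088, 0.0075, 0, 0, 0, 0]
}}

```text
time_s: 29.17
ee_pos: [477.5, -86.3, -5.8]
ee_rot: [180.0, 0.0, 96.7]
force: [-0.0, -2.8, -0.6]
gripper_width: 30.4
```

```bash
python3 shot.py 20 wrist top scene; python3 - <<'E'
from h import *
t=pickle.load(open("top20.pkl","rb"))["frame"][180:420,160:400,::-1];w=pickle.load(open("wrist20.pkl","rb"))["frame"][:,180:480,::-1]
t=np.clip(cv2.resize(t,(480,480),interpolation=cv2.INTER_CUBIC).astype(float)*1.5,0,255).astype(np.uint8)
cv2.imwrite("pics/c20.png",np.hstack([t,w]))
E
```

```text
29.1667 [477.46938865 -86.32826581  -5.83025913] [1.79997268e+02 4.34824605e-04 9.66963618e+01]
```

View pics/c20.png

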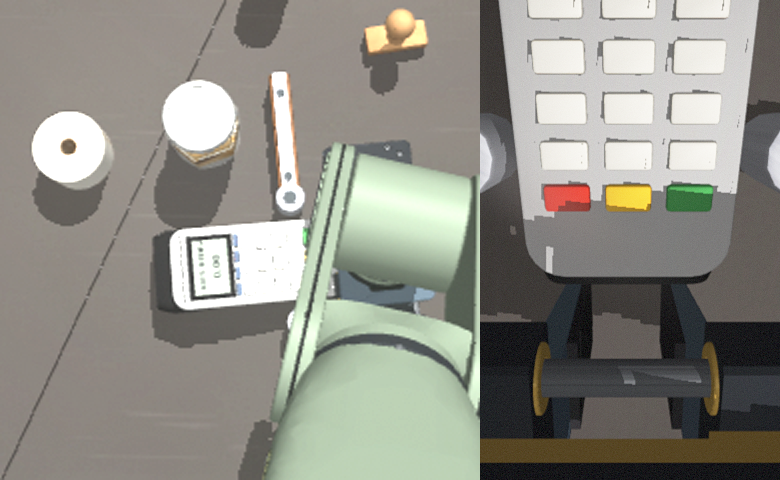

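View pics/scene20.png

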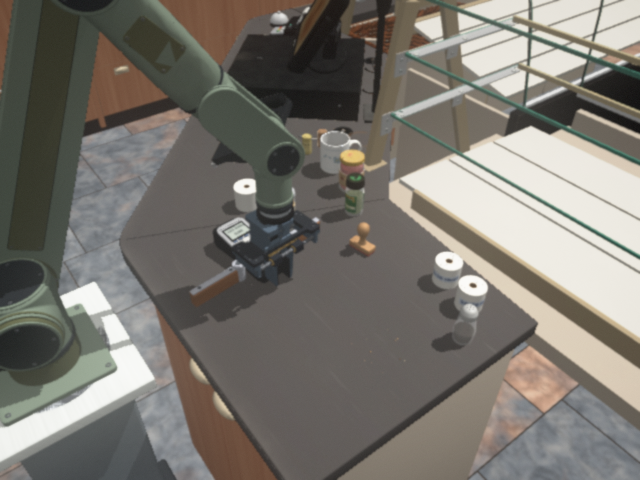

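{"method": "arm_command", "body": {
  "series": [-0.00088, 0.0075, 0, 0, 0, 0, -0.00088, 0.0075, 0, 0, 0, 0, -0.00088, 0.0075, 0, 0, 0, 0, -0.00088, 0.0075, 0, 0, 0, 0, -0.00088, 0.0075, 0, 0, 0, 0, -0.00088, 0.0075, 0, 0, 0, 0, -0.00088, 0.0075, 0, 0, 0, 0, -0.00088, 0.0075, 0, 0, 0, 0, -0.00088, 0.0075, 0, 0, 0, 0, -0.00088, 0.0075, 0, 0, 0, 0, -0.00088, 0.0075, 0, 0, 0, 0, -0.00088, 0.0075, 0, 0, 0, 0, -0.00088, 0.0075, 0, 0, 0, 0, -0.00088, 0.0075, 0, 0, 0, 0, -0.00088, 0.0075, 0, 0, 0, 0, -0.00088, 0.0075, 0, 0, 0, 0, -0.00088, 0.0075, 0, 0, 0, 0, -0.00088, 0.0075, 0, 0, 0, 0]
}}

```text
time_s: 30.82
ee_pos: [471.1, -32.3, -5.8]
ee_rot: [-180.0, -0.0, 96.7]
force: [-0.6, -1.5, -1.2]
gripper_width: 30.1
```

```bash
python3 shot.py 21 wrist top; python3 - <<'E'
from h import *
t=pickle.load(open("top21.pkl","rb"))["frame"][180:420,160:400,::-1];w=pickle.load(open("wrist21.pkl","rb"))["frame"][:,180:480,::-1]
t=np.clip(cv2.resize(t,(480,480),interpolation=cv2.INTER_CUBIC).astype(float)*1.5,0,255).astype(np.uint8)
cv2.imwrite("pics/c21.png",np.hstack([t,w]))
E
```

```text
30.8167 [471.10612558 -32.30833756  -5.8426253 ] [-1.79999813e+02 -1.79204907e-03  9.66945840e+01]
```

View pics/c21.png

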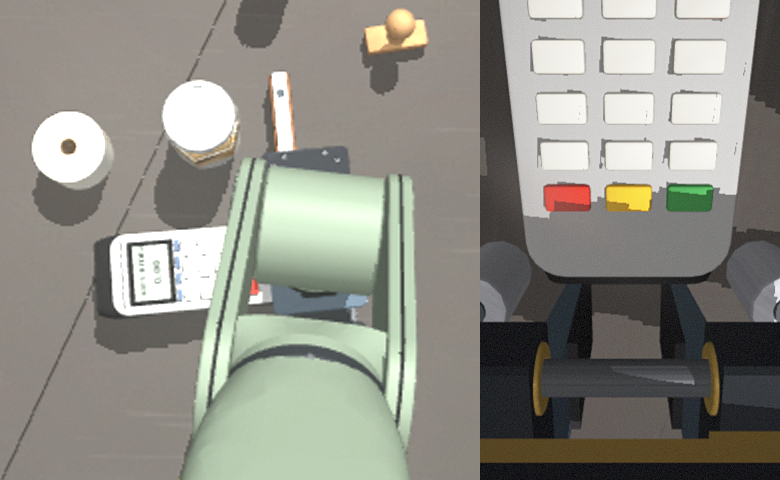

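{"method": "arm_command", "body": {
  "series": [-0.00088, 0.0075, 0, 0, 0, 0, -0.00088, 0.0075, 0, 0, 0, 0, -0.00088, 0.0075, 0, 0, 0, 0, -0.00088, 0.0075, 0, 0, 0, 0, -0.00088, 0.0075, 0, 0, 0, 0, -0.00088, 0.0075, 0, 0, 0, 0, -0.00088, 0.0075, 0, 0, 0, 0, -0.00088, 0.0075, 0, 0, 0, 0, -0.00088, 0.0075, 0, 0, 0, 0, -0.00088, 0.0075, 0, 0, 0, 0, -0.00088, 0.0075, 0, 0, 0, 0, -0.00088, 0.0075, 0, 0, 0, 0, -0.00088, 0.0075, 0, 0, 0, 0, -0.00088, 0.0075, 0, 0, 0, 0, -0.00088, 0.0075, 0, 0, 0, 0, -0.00088, 0.0075, 0, 0, 0, 0, -0.00088, 0.0075, 0, 0, 0, 0, -0.0005, 0.004, 0, 0, 0, 0, 0, 0, 0, 0, 0, 0, 0, 0, 0, 0, 0, 0]
}}

```text
time_s: 32.58
ee_pos: [464.8, 20.5, -5.9]
ee_rot: [-180.0, -0.0, 96.7]
force: [-0.4, -0.2, -0.0]
gripper_width: 30.3
```

{"method": "arm_command", "body": {
  "series": [0.0004, -0.004, 0, 0, 0, 0, 0.0018, -0.015, 0, 0, 0, 0, 0.0024, -0.02, 0, 0, 0, 0, 0.0024, -0.02, 0, 0, 0, 0, 0.0024, -0.02, 0, 0, 0, 0, 0, 0, 0.03, 0, 0, 0, 0, 0, 0.05, 0, 0, 0, 0, 0, 0.07, 0, 0, 0, 0, 0, 0.08, 0, 0, 0, 0, 0, 0.08, 0, 0, 0, 0, 0, 0.08, 0, 0, 0, 0, 0, 0.08, 0, 0, 0, 0, 0, 0.05, 0, 0, 0, 0, 0, 0, 0, 0, 0]
}}

```text
time_s: 33.75
ee_pos: [471.7, -12.5, 206.9]
ee_rot: [179.4, 0.1, 96.6]
force: [0.9, -0.6, 0.3]
gripper_width: 30.1
```

{"method": "arm_command", "body": {
  "series": [0, -0.08, 0, 0, 0, 0, 0, -0.08, 0, 0, 0, 0, 0, -0.08, 0, 0, 0, 0, 0, -0.08, 0, 0, 0, 0, 0, -0.08, 0, 0, 0, 0, 0, -0.08, 0, 0, 0, 0, 0, -0.08, 0, 0, 0, 0, 0, 0, 0, 0, 0, 0, 0, 0, 0, 0, 0, 0]
}}

```text
time_s: 34.5
ee_pos: [467.8, -237.1, 200.8]
ee_rot: [-179.9, -0.1, 96.5]
force: [-0.0, 0.5, -0.1]
gripper_width: 30.3
```

```bash
python3 shot.py 22 top scene; python3 - <<'E'
from h import *
t=pickle.load(open("top22.pkl","rb"))["frame"][180:420,130:370,::-1]
t=np.clip(cv2.resize(t,(576,576),interpolation=cv2.INTER_CUBIC).astype(float)*1.4,0,255).astype(np.uint8)
cv2.imwrite("pics/c22.png",t)
E
```

```text
34.5 [ 467.77508036 -237.10200841  200.81640318] [-1.79895478e+02 -9.53311688e-02  9.64846848e+01]
```

View pics/c22.png

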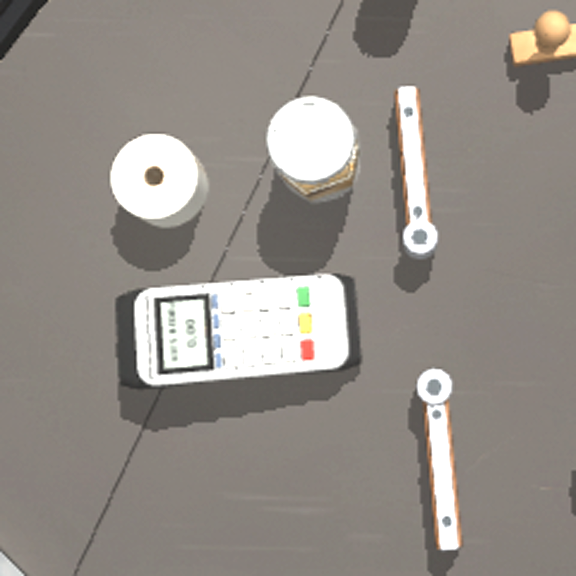

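View pics/scene22.png

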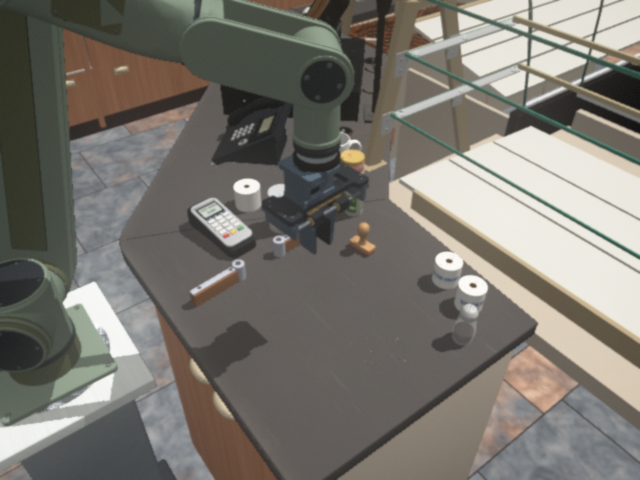

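```bash
python3 -c "
from tm import *
go(22,(305,323),[(157,299),(159,374),(210,293),(214,369)],(130,180),2.4)
f=pickle.load(open('top22.pkl','rb'));q=lambda p:((p[0]+.5)/2.4-.5+130,(p[1]+.5)/2.4-.5+180)
for z in(0,15,30):
  x=ray(f,q((358,325)),z)[:2];print('low end',z,(x-M)@ey)
a=pickle.load(open('top0.pkl','rb'))['frame'].astype(int);b=f['frame'].astype(int);d=np.abs(a-b).max(2)
for n,(u,v) in dict(jar=(260,235),roll=(195,250),stamp=(358,195),post1=(305,279),post2=(311,341)).items(): print(n,d[v-12:v+12,u-12:u+12].mean().round(2))
"
```

```text
head 96.68 dist 89.9 centre rail -0.2 146.4
low end 0 55.68012620429421
low end 15 55.008303651763924
low end 30 54.336481099233644
jar 1.18
roll 1.03
stamp 1.12
post1 1.73
post2 1.82
```

```bash
python3 -c "
from workcell import env
s=env.state();print(s['time_s'],s['force'],s['qvel'].round(2));print(env.job_done())"
```

```text
34.6 [-0.31655779  0.12946997 -0.53003162] [ 1.25 -0.65  0.06 -0.15  0.04  0.04]
the job is handed in; nothing more can be done
None
```

The terminal is through the opening and lying flat on the till side, and I handed the job in at 34.6 s with the fingers away. I turned it square with the fingers held around it, then pushed it through from the keypad end with two fingers at about 36 mm/s. At the readings between pushes the force was at most about 3.5 N.

**Last checks:**
- **Position:** the terminal's heading is 96.7°, the same as the opening's direction, and it is 0.2 mm off the centre line.
- **Clearance:** its rear end is about 55 mm past the rail's centre line. That is about 41 mm clear of the posts and 45 mm clear of the wood.
- **Bystanders:** the honey jar, receipt roll and rubber stamp match the first top picture to within image noise.
- **Robot:** it was touching nothing at hand-in. It hovered about 200 mm above the packing side, with force readings at noise level.

**One disagreement with the description:** in the wrist and scene pictures the fingertips are about 19 mm behind the reported TCP, not 11 mm ahead of it. Because of this, my first turn and a later side push passed above the terminal. Those tries did not move it. I corrected the heights and the rest went as planned.

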